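# Reload the drying rail and open the air

### The job

Reload the finds-drying rail: slide the basket of dry finds (white grip) along to the open left end of the rail, take it off and stand it upright in the white sorting tray, then hook every washed basket from the table onto the rail at that end and slide it along until it hangs centred over the air outlet of its own colour. Only when all of them hang in place, open the air valve by turning its handwheel anticlockwise until the red mark on the rim lines up with the green clip. Do not drop or tip a basket, and leave the other things on the table where they are.

Things in the scene. Friction and masses are not known exactly. Their poses are not given: they have to be found in the camera images.
- basket_blue: steel drying basket of washed finds, blue grip; starts standing on the table, or absent (2 or 3 come). Origin: centre of underside; z up. In mm: tray x -30..34, y +-38, z 0..40; strap 30 wide (y) rises at x -12 to a hook open downward: inner top z 118, inside x -10..10, lip at x 12 down to z 98; grip block x -28..-14, y +-15, z 120..166, gripped from above across y. 0.2-0.4 kg, stands by itself.
- basket_yellow: steel drying basket of washed finds, yellow grip; starts standing on the table, or absent (2 or 3 come). Origin: centre of underside; z up. In mm: tray x -30..34, y +-38, z 0..40; strap 30 wide (y) rises at x -12 to a hook open downward: inner top z 118, inside x -10..10, lip at x 12 down to z 98; grip block x -28..-14, y +-15, z 120..166, gripped from above across y. 0.2-0.4 kg, stands by itself.
- basket_red: steel drying basket of washed finds, red grip; starts standing on the table, or absent (2 or 3 come). Origin: centre of underside; z up. In mm: tray x -30..34, y +-38, z 0..40; strap 30 wide (y) rises at x -12 to a hook open downward: inner top z 118, inside x -10..10, lip at x 12 down to z 98; grip block x -28..-14, y +-15, z 120..166, gripped from above across y. 0.2-0.4 kg, stands by itself.
- basket_dry: basket of the same make, white grip block, pale dry finds; starts hanging on the rail under the keeper. Origin: centre of underside; z up. In mm: tray x -30..34, y +-38, z 0..40; strap 30 wide (y) rises at x -12 to a hook open downward: inner top z 118, inside x -10..10, lip at x 12 down to z 98; grip block x -28..-14, y +-15, z 120..166, gripped from above across y. 0.2-0.4 kg, stands by itself.
- outlet_blue: air outlet with a blue frame, 100 x 100 mm, 52 mm above the table on the air box, straight below the rail. Origin: centre of its underside, axes as the unit's. Outlets are 110 mm apart along the rail; which colour is where varies. A basket centred over it has its origin at the same x and y.
- outlet_yellow: air outlet with a yellow frame, 100 x 100 mm, 52 mm above the table on the air box, straight below the rail. Origin: centre of its underside, axes as the unit's. Outlets are 110 mm apart along the rail; which colour is where varies. A basket centred over it has its origin at the same x and y.
- outlet_red: air outlet with a red frame, 100 x 100 mm, 52 mm above the table on the air box, straight below the rail. Origin: centre of its underside, axes as the unit's. Outlets are 110 mm apart along the rail; which colour is where varies. A basket centred over it has its origin at the same x and y.
- station: drying unit: grey air box (110 x 345 x 48 mm) under a level round steel rail, 12 mm thick, that runs along the unit's y from -290 to +230 mm on two end posts, its top 220 mm above the table. Origin on the table below the rail; x points away from the robot, y to its left. Valve at the right, on the robot's side. A basket hung on the rail has its axes along the unit's, underside at 102 mm
- keeper_end (a point): left end (unit's y = +65 mm) of the flat aluminium keeper strip over the rail, which runs from here to y = -290: 8 mm wide (x 2..10), underside 13 mm above the rail's top, carried from behind by arms up to 25 mm above the rail. Under it hooks cannot be put on or lifted off (9 mm of play); a basket slides freely there when carried 2 to 6 mm above its seat. Baskets cannot pass one another
- rail_load (a point): point on top of the rail in the middle of its open left end (unit's y = +130 mm), where baskets are hooked on and lifted off (basket origin at y +122..+180). A hook comes from the robot's side (-x), lip first, its lip above the rail, and is then lowered onto it
- rail_far (a point): point on top of the rail above the farthest outlet (unit's y = -200 mm). Over the air box two level guide rods, 8 mm thick, 122 mm above the table, at unit's x = -49 and +52 mm, keep hanging trays from swinging; they run from y = -260 to about +65, the front one ending at +78 with a flare
- sort_tray: white plastic sorting tray, open, 150 (x) x 170 (y) x 34 mm high, walls and floor 4 to 5 mm thick, fixed. Origin: centre of its underside
- air_wheel (a joint): angle of the valve's black handwheel (rad), growing as it turns anticlockwise seen from above; 0 is shut, stop at 5.6. It starts between 0 and 0.5, stays where it is left, takes about 0.12 N m to turn
- wheel_center (a point): on the vertical axis of the handwheel at the height of the rim's middle, 125 mm above the table. The rim is a ring of 60 mm radius, 14 mm thick; hub of 15 mm radius; three spokes at 60, 180 and 300 degrees from the red mark. A white scale disc (92 mm radius) lies 71 mm above the table below it
- wheel_mark (a point): the red mark on the rim, on the rim's circle (60 mm from the axis); turns with the wheel
- set_point (a point): the point on the rim's circle, at rim height, in line with the green clip that sits on the edge of the scale disc (clip 22 x 16 mm, top 83 mm above the table): the red mark belongs here. The clip is 3.4 to 4.2 rad anticlockwise of where the red mark points when the valve is shut
- cup: clear plastic cup, 60 mm wide, 75 mm high, not part of the job: leave it where it is
- wash_bottle: white wash bottle, 60 mm wide, 150 mm high, not part of the job: leave it where it is
- jar_a: glass jar, 56 mm wide, 70 mm high, not part of the job: leave it where it is
- jar_b: amber glass jar, 56 mm wide, 70 mm high, not part of the job: leave it where it is

How it is judged:
By the outcome, as a careful person would: the job done as asked, in the order asked, and still so for the second after the job is handed in, with the robot touching nothing.
Of basket_blue, basket_yellow, basket_red only 2 to 3 are there at a start; the rules pass over those that are not, and their reading is None.
At some moment in a run one of basket_blue, basket_yellow, basket_red may be knocked a few centimetres aside while the robot is not near it.
It also fails if it takes over 210 s, if anything falls off the work surface, if the arm or the gripper's body presses on something with over 40 N, if the wrist force passes 120 N, or if a joint passes its speed limit or range.

### The arm

A 7-joint arm with a two-finger parallel gripper is mounted at the origin on the work surface. World frame = base frame: x ahead of the robot, y to its left, z up, the work surface at z = 0. Lengths are in m, angles in rad, forces in N, time in s.
With the tool pointing down it reaches from about 0.425 to 0.875 m from the base axis. Payload 4.7 kg.
Tool frame: the origin (TCP) lies between the finger pads; the fingertips stand 25 mm ahead of it and the grasp point (between the pads) lies 6 mm ahead of it; z points along the fingers, y is the direction in which the jaws open and shut (so a half turn about z gives the same grasp; the last joint's range is limited). The gripper opens to 87 mm and grips with 3 to 60 N. Pads are 19 mm wide; open, the fingers measure 117 mm over their backs; the gripper's body (75 mm by 190 mm) begins 51 mm behind the grasp point.
Start: joints at [-1.263, 0.321, -0.07, 1.45, 0.023, 1.371, -0.057], TCP at [0.188, 0.622, 0.248] pointing down, gripper open.
Joint ranges: [-2.86, 2.86], [-0.3, 2.09], [-1.38, 1.24], [0.06, 2.45], [-1.56, 4.7], [0.09, 2.05], [-2.69, 2.69]. Speed limits (rad/s): [2.57, 2.57, 3.14, 3.14, 3.14, 3.14, 3.14].

### API

Orientations are given as a rotation vector (axis times angle).
In Python, from bench import * gives the robot as it stands.
- The arm moves only by the tool send_rows, never from a script. Its arguments are lists of equal length, an entry for each row: "rotation": the turn, a rotation vector about the tool's x, y, z in degrees, a list of three; "slide": the shift along the tool's x, y, z in mm, a list of three; "fingers": the gripper command: -1 is fully open, 1 is shut, values between are in proportion. In form: {"rotation": [[wx, wy, wz], ...], "slide": [[tx, ty, tz], ...], "fingers": [fingers, ...]}. A call has 1 to 12 rows; each row is the pose to reach, as a shift and turn from the pose commanded when the call began, along the tool's axes at that moment; what a row does not reach only later rows make up. A row lasts 1/10 s, in which the tool goes at most 50 mm and 8.59 degrees, less where a joint would pass 70% of its speed; a pose out of reach is approached as far as the arm can. A call with a gripper value outside its range is refused whole. The fingers move at their own pace and stop on an object; "force" is the grip in N (left out, the last holds). Time passes only in rows, so rows that repeat a pose let the fingers close. It gives the time, the measured TCP pose, the force and the opening at its end, in the units of the state.
- get_state(): the state, without advancing time (a new reading comes with each control period).
- get_image(name): name is "side" or "top" or "wrist"; returns the picture (480x640x3 uint8, red, green, blue); there is no depth.
- camera_model(name): a dict with "intrinsics" (3x3 intrinsics, pixels), "rvec" (rotation vector, rad) and "tvec" (3), from world to camera coordinates, as OpenCV has them. Camera axes: x right, y down, z forward; pixel columns grow to the right and rows downward; lengths in m; the calibration is good to about 2 mm. A picture is of the moment at which its call begins: read the wrist's pose just before it. camera_model takes no time and is no camera call; for the wrist camera it gives the pose at the moment of the call.
- close_job(): hands the job in, once; it reports no verdict.
The state is a dict: "time": time; "joint_positions": joint angles; "qd": joint speeds; "joint_torque": joint torques, N m; "position": TCP position; "tool_rot": TCP orientation; "ft_force": force on the tool from outside, world axes, zero at the start; "torque": the same for the moment, N m; "grip_width": opening from 0.0 (shut) to 1.0 (fully open).
Only numpy, scipy, OpenCV 4.12 (cv2) and the standard library are available. Lean on these libraries where they do the work, as an engineer would, in place of code of your own. Each camera call takes 0.05 s, during which the arm holds its last target.

## Working session

There is one attempt and no reset: what is moved stays moved. The work goes in short steps, Python scripts to look and compute and a tool call to move; the robot and the scene stay as the last step left them, time stands still between calls to the robot, and variables do not carry over. Pictures are saved under pics/ and viewed, and the job is handed in when it is done.

Besides the shell and the picture viewer there is one more tool, called after "Emit:" as name(argument=value, ...) on one line, values as JSON. send_rows: Moves the arm, as the interface text tells. Its arguments: {"type":"object","properties":{"rotation":{"type":"array"},"slide":{"type":"array"},"fingers":{"type":"array"},"force":{"type":"number"}},"required":["rotation","slide","fingers"]}

```bash
ls; mkdir -p pics; python3 - <<'E'
from bench import *
import cv2
print(get_state())
for n in ("side","top","wrist"):
    c=camera_model(n); print(n,c)
    im=get_image(n); cv2.imwrite(f"pics/{n}0.png",im[:,:,::-1])
E
```

```text
pics
{'time': 0.0, 'joint_positions': array([-1.26291477,  0.32181801, -0.07008676,  1.45170034,  0.02262454,
        1.37078344, -0.05690058]), 'qd': array([-0.00147679,  0.00050918,  0.00137342,  0.00049228, -0.00123136,
       -0.00011181, -0.00046774]), 'joint_torque': array([ 9.40347900e-05, -4.91272581e+01, -4.03944310e-01, -3.12539828e+01,
       -6.40263199e-02,  4.35084407e-02,  1.66211571e-04]), 'position': array([0.18812675, 0.62164409, 0.24645201]), 'tool_rot': array([-4.59731632e-01, -3.10760998e+00,  3.00866119e-03]), 'ft_force': array([ 0.57219032, -0.18622951, -0.12547101]), 'torque': array([ 0.02416679, -0.00168091, -0.03561908]), 'grip_width': 0.9981683344189879}
side {'intrinsics': array([[462.20471903,   0.        , 318.36580908],
       [  0.        , 462.20471903, 230.97388946],
       [  0.        ,   0.        ,   1.        ]]), 'rvec': array([ 2.2533324 , -0.81427981,  0.30597433]), 'tvec': array([-0.37646971,  0.35116955,  0.87834161])}
top {'intrinsics': array([[481.04089796,   0.        , 319.05037993],
       [  0.        , 481.04089796, 236.30669877],
       [  0.        ,   0.        ,   1.        ]]), 'rvec': array([ 2.16247726, -2.21697928,  0.0341924 ]), 'tvec': array([0.04447545, 0.50318612, 1.45114757])}
wrist {'intrinsics': array([[343.22859876,   0.        , 315.59305308],
       [  0.        , 343.22859876, 237.34195324],
       [  0.        ,   0.        ,   1.        ]]), 'rvec': array([-2.32534608, -1.72483467, -0.25358572]), 'tvec': array([-0.64975813, -0.03504345,  0.39059366])}
```

View pics/side0.png

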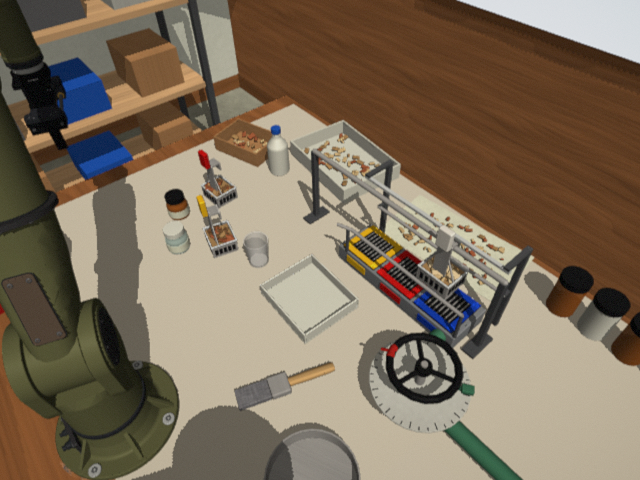

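View pics/top0.png

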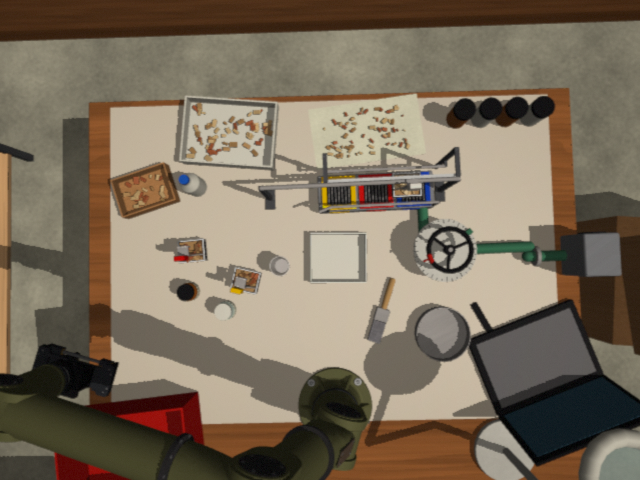

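View pics/wrist0.png

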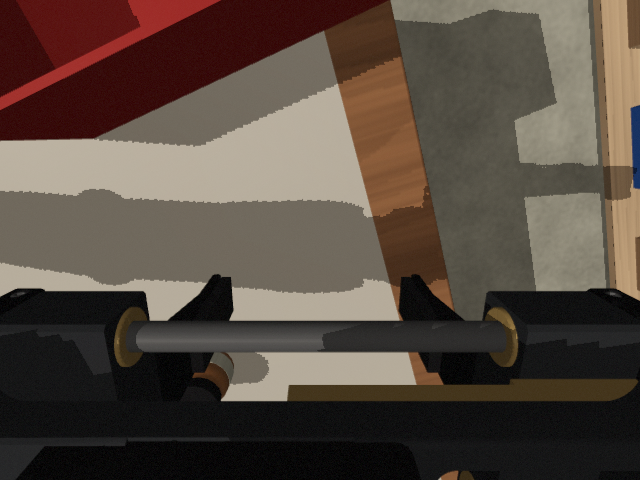

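The pictures show two washed baskets, red grip at about (182,257) and yellow at about (238,290) in top. The dry one hangs over the blue outlet, and the outlets from the left are yellow, red, blue. I'll zoom in to get exact positions.

```bash
cat > h.py <<'E'
import numpy as np, cv2
from bench import *
def cam(n,c=None):
    c=c or camera_model(n); R,_=cv2.Rodrigues(np.array(c["rvec"],float)); return np.array(c["intrinsics"]),R,np.array(c["tvec"]).ravel()
def ray(n,px,z,c=None):
    K,R,t=cam(n,c); d=R.T@np.linalg.inv(K)@np.array([px[0],px[1],1.]); o=-R.T@t
    return o+d*(z-o[2])/d[2]
def proj(n,p,c=None):
    K,R,t=cam(n,c); q=K@(R@np.array(p,float)+t); return q[:2]/q[2]
def tri(pa,pb,na="top",nb="side"):
    A=[]
    for n,p in((na,pa),(nb,pb)):
        K,R,t=cam(n);P=K@np.c_[R,t];A+= [p[0]*P[2]-P[0],p[1]*P[2]-P[1]]
    X=np.linalg.svd(np.array(A))[2][-1];return X[:3]/X[3]
def Rt(): return cv2.Rodrigues(np.array(get_state()["tool_rot"],float))[0]
E
python3 - <<'E'
import cv2
t=cv2.imread("pics/top0.png"); s=cv2.imread("pics/side0.png")
def z(im,x,y,w,h,f,n): cv2.imwrite(n,cv2.resize(im[y:y+h,x:x+w],None,fx=f,fy=f,interpolation=cv2.INTER_CUBIC))
z(t,220,140,260,150,3,"pics/t1.png"); z(t,160,220,130,100,6,"pics/t2.png")
z(s,300,140,240,180,3.3,"pics/s1.png"); z(s,160,130,130,140,4.2,"pics/s2.png")
z(s,360,320,130,120,5,"pics/s3.png"); z(t,405,210,90,80,7,"pics/t3.png")
E
```

```text
(no output)
```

View pics/t1.png

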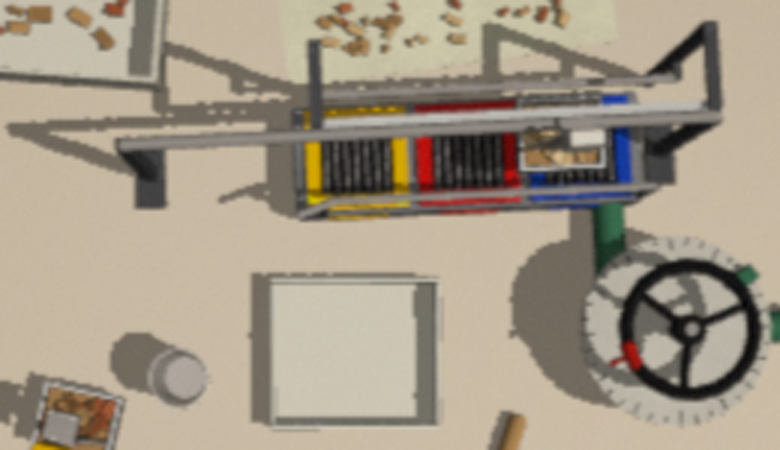

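View pics/t2.png

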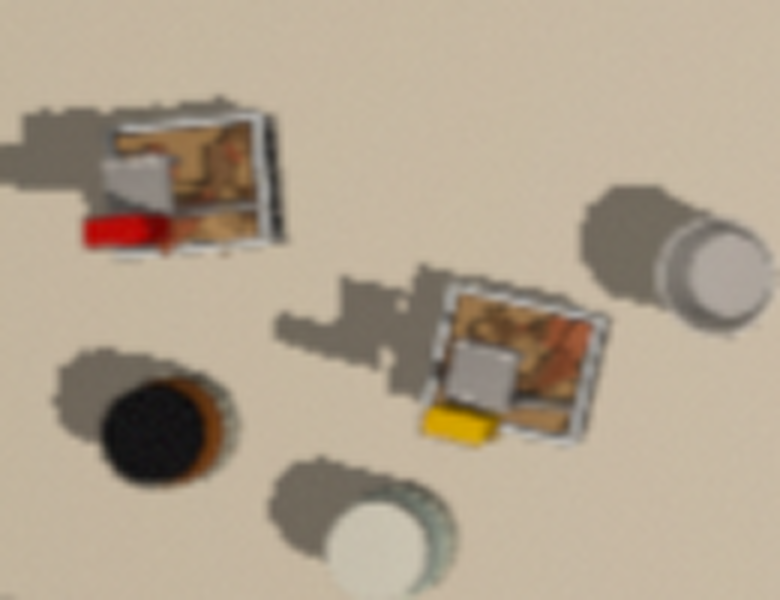

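View pics/s1.png

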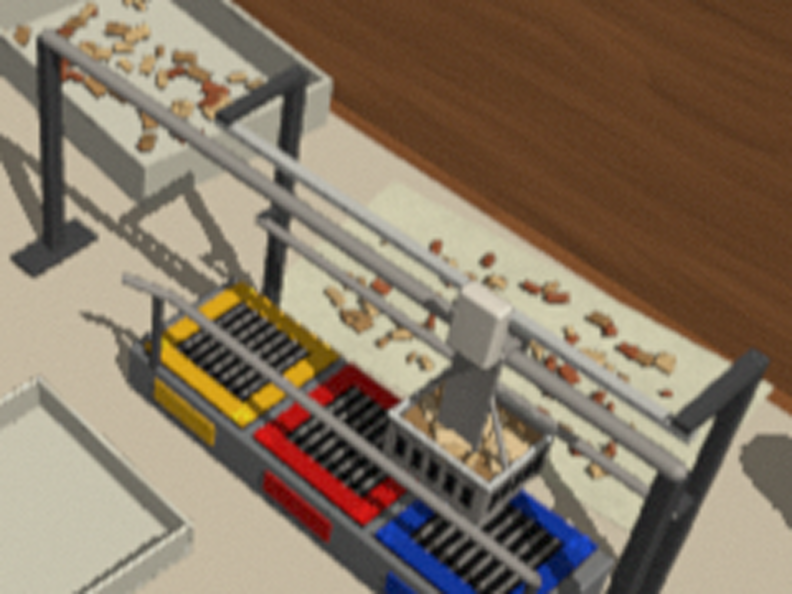

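View pics/s2.png

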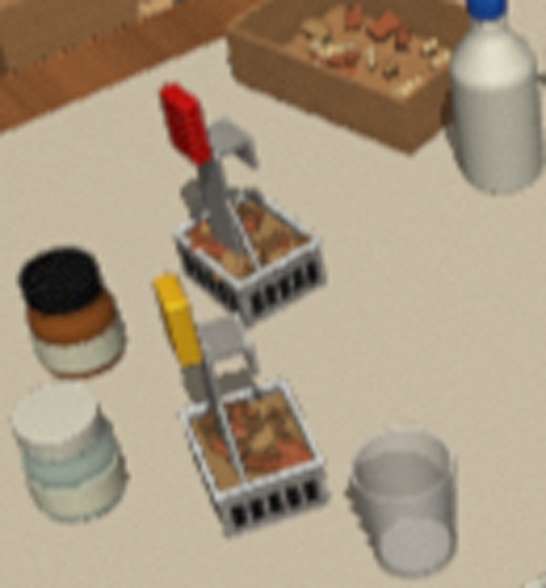

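View pics/s3.png

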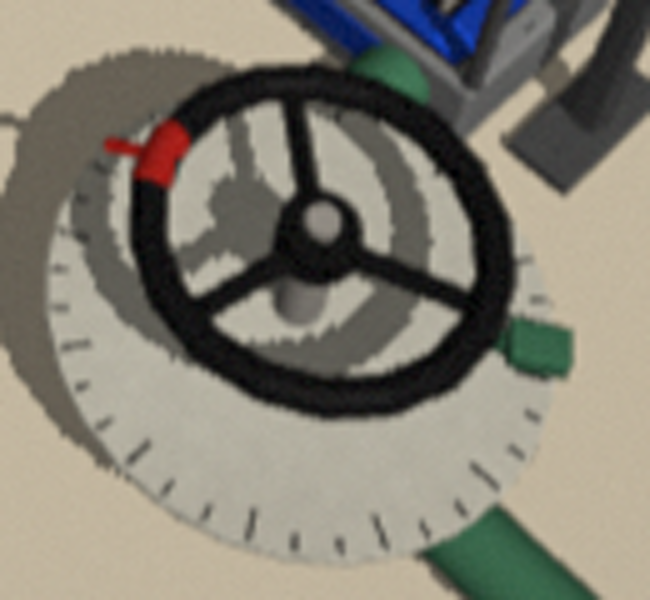

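View pics/t3.png

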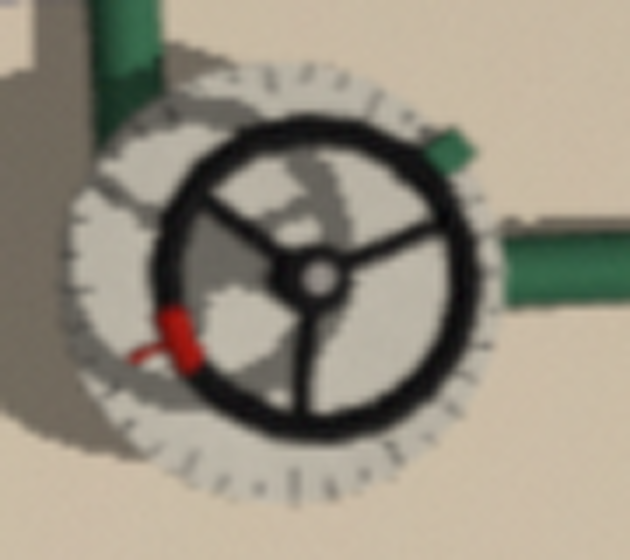

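The zooms show the station, both baskets, the tray and the wheel (red mark lower left, clip upper right) clearly. Now I'll measure them.

```bash
python3 - <<'E'
from h import *
t=cv2.imread("pics/top0.png"); s=cv2.imread("pics/side0.png")
T={"rail_L":((119/3+220,146/3+140),.214),"rail_R":((718/3+220,117/3+140),.214)}
for k,(p,z) in T.items(): print(k,ray("top",p,z))
S={"rail_L":(50/3.3+300,40/3.3+140),"rail_R":(683/3.3+300,470/3.3+140)}
for k,p in S.items(): print(k,ray("side",p,.214))
print("triL",tri(T["rail_L"][0],S["rail_L"]),"R",tri(T["rail_R"][0],S["rail_R"]))
def mask(im,lo,hi): return cv2.inRange(cv2.cvtColor(im,cv2.COLOR_BGR2HSV),lo,hi)
R={"yellow":((20,170,120),(32,255,255)),"red":((0,190,90),(4,255,255)),"blue":((110,150,80),(125,255,255)),"green":((60,80,40),(90,255,255))}
for nm,im in(("top",t),("side",s)):
  for c,(lo,hi) in R.items():
    m=mask(im,lo,hi); n,l,st,ce=cv2.connectedComponentsWithStats(m)
    for i in range(1,n):
      if st[i][4]>=8: print(nm,c,st[i],ce[i].round(1))
E
```

```text
rail_L [0.62440096 0.18248933 0.214     ]
rail_R [ 0.63578294 -0.34284276  0.214     ]
rail_L [0.62651251 0.17657143 0.214     ]
rail_R [ 0.64237393 -0.34084237  0.214     ]
triL [0.62690225 0.18144975 0.21084055] R [ 0.63551742 -0.34195262  0.22065916]
top yellow [329 175  25   4  42] [341.7 176.7]
top yellow [322 187   8  21  99] [324.2 197.1]
top yellow [351 186   5  18  81] [352.9 194.7]
top yellow [331 208  25   2  29] [342.1 208.3]
top yellow [231 287  12   7  51] [236.2 290.4]
top red [366 174  25   2  28] [378.6 174.7]
top red [388 185   5  17  44] [389.8 194.6]
top red [359 186   6  18  79] [361.3 193.8]
top red [428 254   6   9  29] [430.2 258. ]
top red [174 256  14   5  57] [180.7 257.8]
top red [ 117  395   87   49 1364] [170.7 418.6]
top red [ 55 453   5  27  78] [ 56.7 465.9]
top red [ 87 465  24  10 132] [ 95.2 470.3]
top blue [421 172   8   2  16] [424.5 172.5]
top blue [184 175   5   7   8] [186.8 177.6]
top blue [425 183   5  18  85] [427.  191.6]
top blue [397 198   5   4  18] [398.8 199.5]
top blue [406 205  14   1  14] [412.5 205. ]
top green [418 208  10  21 15
[... 1875 characters left out ...]
7]
side blue [105 145   6   4   8] [107.8 146.6]
side blue [116 144  16  16  28] [123.2 149.4]
side blue [ 99 150   9   6  18] [102.5 152.1]
side blue [ 87 153   4   5   8] [ 88.4 155.4]
side blue [ 74 154   9   8  23] [ 78.2 156.7]
side blue [ 90 154   4   8  11] [ 91.5 157. ]
side blue [111 160  19   9  34] [118.8 163.4]
side blue [ 81 169   5   6  10] [ 82.6 172.3]
side blue [456 289  25  24 164] [469.6 301.3]
side blue [414 292  45  40 384] [434.3 312.8]
side blue [462 311   7  12  45] [465.  315.8]
side blue [417 313  19  16 111] [424.7 321.7]
side green [430 329  16  12 101] [438.3 334.1]
side green [459 384  15  11 120] [466.7 389.1]
side green [ 445  422   76   58 1307] [480.9 453. ]
```

```bash
python3 - <<'E'
from h import *
f=lambda x,y:(x/3.3+300,y/3.3+140)
for k,p in {"yel L":(148,345),"yel T":(240,283),"yel R":(338,360),"yel B":(243,425),"red T":(345,365),"red L":(255,435),"red B":(370,522),"bluR":(600,548),"bluL":(377,535)}.items(): print(k,ray("side",f(*p),.052).round(4))
g=lambda x,y:(x/3+220,y/3+140)
print("yel c top",ray("top",(338.6,192.5),.052),"red",ray("top",(375.6,191.5),.052), "blue right edge",ray("top",(427+2,191.6),.052))
# dry grip top face centre
print("dry grip top(top cam)",ray("top",g(587,138),.268), "side centre",ray("side",f(484,300),.268))
# tray rim corners z .034
for p in((272,280),(438,280),(438,427),(272,422)): print("tray",ray("top",g(*p),.034).round(4))
for p in((312,257),(357,299),(309,340),(261,291)): print("trayS",ray("side",p,.034).round(4))
w=lambda x,y:(x/7+405,y/7+210)
print("hub",ray("top",w(318,277),.13),"mark",ray("top",w(181,341),.13),"clip",ray("top",w(452,150),.083))
v=lambda x,y:(x/5+360,y/5+320)
print("hub",ray("side",v(322,222),.135),"mark",ray("side",v(163,152),.13),"clip",ray("side",v(543,343),.083))
# rim centre by ellipse of dark: 
for nm,z,pts in(("top",.125,[(w(155,277)),(w(480,277)),w(318,117),w(312,440)]),("side",.125,[v(132,190),v(515,265),v(300,68),v(340,415)])):
  print(nm,[ray(nm,p,z).round(4) for p in pts])
# baskets
for c,gt,gs in(("red",(180.7,257.8),(203.9,159.1)),("yel",(236.2,290.4),(201.9,205.8))):
  print(c,"grip tri",tri(gt,gs),"top@.166",ray("top",gt,.160),"side@.143",ray("side",gs,.143))
E
```

```text
yel L [0.5851 0.0188 0.052 ]
yel T [0.6795 0.0212 0.052 ]
yel R [ 0.679  -0.0796  0.052 ]
yel B [ 0.5855 -0.0791  0.052 ]
red T [ 0.6793 -0.0862  0.052 ]
red L [ 0.5857 -0.0907  0.052 ]
red B [ 0.5919 -0.1906  0.052 ]
bluR [ 0.6889 -0.2987  0.052 ]
bluL [ 0.5878 -0.2005  0.052 ]
yel c top [ 0.63098202 -0.02990383  0.052     ] red [ 0.63102669 -0.13963469  0.052     ] blue right edge [ 0.62649874 -0.2973908   0.052     ]
dry grip top(top cam) [ 0.61245368 -0.21785255  0.268     ] side centre [ 0.61213409 -0.21800892  0.268     ]
tray [0.5127 0.0565 0.034 ]
tray [ 0.5085 -0.1091  0.034 ]
tray [ 0.3624 -0.1048  0.034 ]
tray [0.3712 0.0599 0.034 ]
trayS [0.51   0.0513 0.034 ]
trayS [ 0.5094 -0.1073  0.034 ]
trayS [ 0.365  -0.1193  0.034 ]
trayS [0.3599 0.0468 0.034 ]
hub [ 0.4524225  -0.33419161  0.13      ] mark [ 0.42837068 -0.27908926  0.13      ] clip [ 0.50389445 -0.40306216  0.083     ]
hub [ 0.45282344 -0.33284383  0.135     ] mark [ 0.43265674 -0.27740652  0.13      ] clip [ 0.50407718 -0.40042241  0.083     ]
top [array([ 0.4541, -0.2707,  0.125 ]), array([ 0.4509, -0.3997,  0.125 ]), array([ 0.5164, -0.3379,  0.125 ]), array([ 0.3878, -0.3307,  0.125 ])]
side [array([ 0.416 , -0.2792,  0.125 ]), array([ 0.4965, -0.3833,  0.125 ]), array([ 0.4982, -0.2838,  0.125 ]), array([ 0.4105, -0.3802,  0.125 ])]
red grip tri [0.44797    0.41504122 0.14448149] top@.166 [0.44776767 0.41033455 0.16      ] side@.143 [0.44878123 0.41692699 0.143     ]
yel grip tri [0.35497417 0.26181744 0.14457933] top@.166 [0.35520338 0.25924182 0.16      ] side@.143 [0.35627951 0.26306081 0.143     ]
```

```bash
cat >> h.py <<'E'
def plan(p=None,yaw=None,dp=None):
    """target TCP world pos, yaw: tool y at 90deg+yaw (deg); prints slide mm & rotation deg in tool axes"""
    st=get_state(); R=Rt(); cur=np.array(st["position"])
    if p is None: p=cur+(np.array(dp) if dp is not None else 0)
    s=R.T@(np.array(p)-cur)*1000
    if yaw is None: w=np.zeros(3)
    else:
        a=np.radians(yaw); Z=np.array([[np.cos(a),-np.sin(a),0],[np.sin(a),np.cos(a),0],[0,0,1]])
        w=np.degrees(cv2.Rodrigues(R.T@(Z@np.diag([-1.,1,-1])))[0].ravel())
    print("cur",cur.round(4),"slide",s.round(1),"rot",w.round(2),"t",round(st["time"],2),"w",round(st["grip_width"],3))
E
python3 - <<'E'
from h import *
plan((.57,-.03,.45),1.3)
E
```

```text
cur [0.1882 0.6218 0.2467] slide [-554.2 -513.6 -202.5] rot [-8.000e-02 -1.000e-02 -1.813e+01] t 0.15 w 0.998
```

Emit:
send_rows(rotation=[[0,0,-2],[0,0,-4],[0,0,-6],[0,0,-8],[0,0,-10],[0,0,-12],[0,0,-14],[0,0,-16],[0,0,-18],[0,0,-18.1],[0,0,-18.1],[0,0,-18.1]], slide=[[0,0,-40],[0,0,-80],[0,0,-120],[-20,-20,-160],[-55,-52,-200],[-92,-85,-202],[-129,-119,-202],[-166,-154,-202],[-203,-188,-202],[-240,-222,-202],[-277,-257,-202],[-314,-291,-202]], fingers=[-1,-1,-1,-1,-1,-1,-1,-1,-1,-1,-1,-1])

```text
time: 1.35
position: [0.3989, 0.2612, 0.4495]
tool_rot: [-0.035, 3.141, 0.001]
ft_force: [1.3, -0.1, -0.4]
grip_width: 1.0
```

```bash
python3 - <<'E'
from h import *
plan((.57,-.03,.45),1.3)
E
```

```text
cur [0.3989 0.2612 0.4495] slide [-164.6 -294.9   -0.6] rot [ 0.02  0.01 -0.03] t 1.35 w 1.0
```

```bash
cat >> h.py <<'E'
import json
def shot(n,name):
    c=camera_model(n); im=get_image(n); cv2.imwrite(f"pics/{name}.png",im[:,:,::-1])
    json.dump({k:np.array(v).tolist() for k,v in c.items()},open(f"pics/{name}.json","w"))
def ldc(name): return {k:np.array(v) for k,v in json.load(open(f"pics/{name}.json")).items()}
E
python3 - <<'E'
from h import *
shot("wrist","w1")
E
```

```text
(no output)
```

View pics/w1.png

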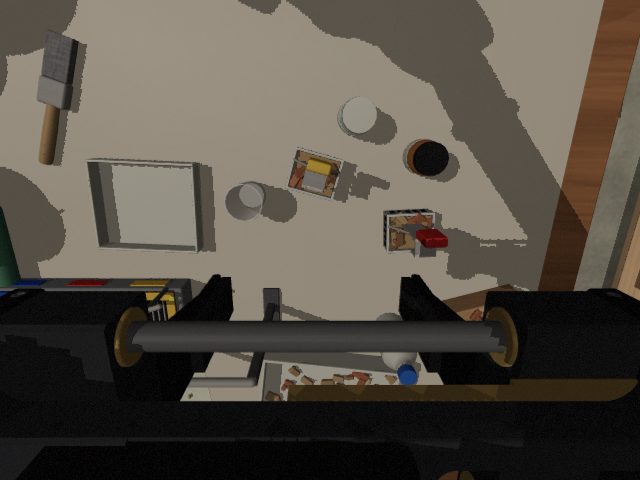

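Emit:
send_rows(rotation=[[0,0,0],[0,0,0],[0,0,0],[0,0,0],[0,0,0],[0,0,0],[0,0,0],[0,0,0],[0,0,0],[0,0,0]], slide=[[-15,-30,0],[-35,-65,0],[-56,-100,0],[-77,-138,0],[-98,-176,0],[-119,-214,0],[-140,-252,0],[-155,-280,0],[-165,-295,0],[-165,-295,0]], fingers=[-1,-1,-1,-1,-1,-1,-1,-1,-1,-1])

```text
time: 2.4
position: [0.5703, -0.0308, 0.4488]
tool_rot: [0.026, -3.14, 0.003]
ft_force: [0.0, -0.4, -0.1]
grip_width: 0.997
```

```bash
python3 - <<'E'
from h import *
shot("wrist","w2")
E
```

```text
(no output)
```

View pics/w2.png

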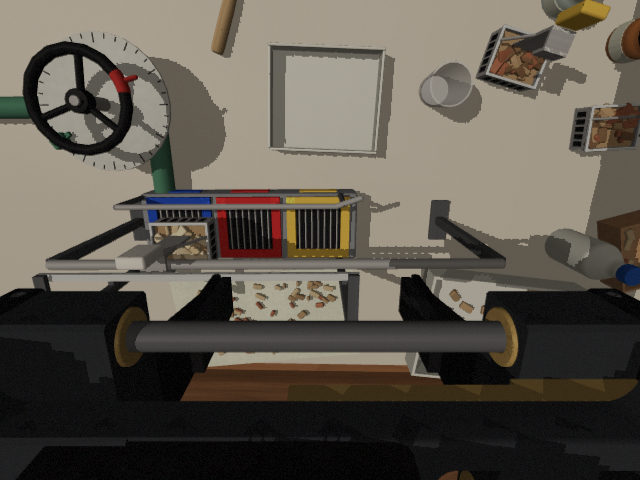

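w2 shows the whole unit: rail from about (50,264) to (503,263), the outlets, the dry grip at about (138,256) and the wheel. I'll zoom in for precise points.

```bash
python3 - <<'E'
import cv2
t=cv2.imread("pics/w2.png");u=cv2.imread("pics/w1.png")
def z(im,x,y,w,h,f,n): cv2.imwrite(n,cv2.resize(im[y:y+h,x:x+w],None,fx=f,fy=f,interpolation=cv2.INTER_CUBIC))
z(t,30,180,260,120,3,"pics/w2a.png"); z(t,270,180,250,120,3,"pics/w2b.png")
z(u,270,80,190,190,4,"pics/w1a.png"); z(t,10,20,180,160,4,"pics/w2c.png")
E
```

```text
(no output)
```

View pics/w2a.png

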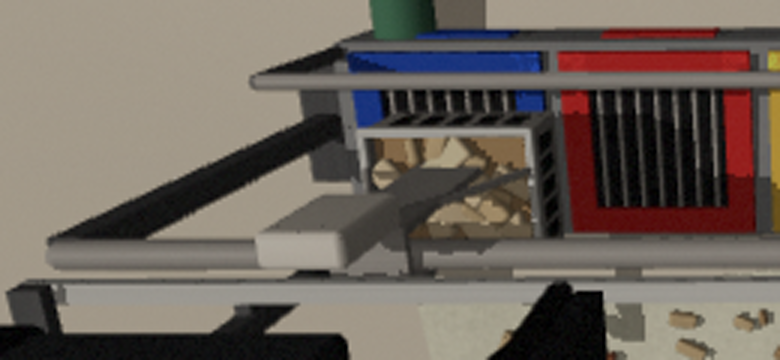

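View pics/w2b.png

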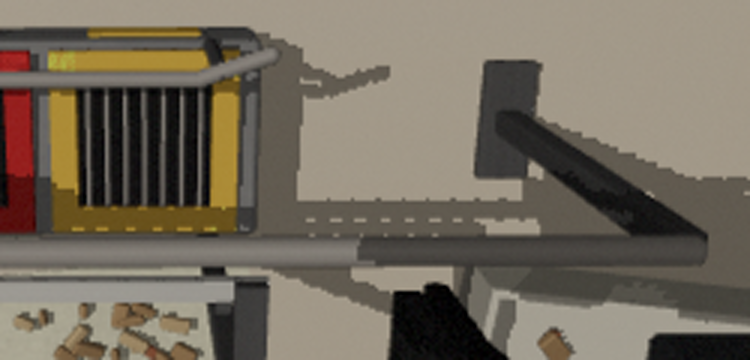

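View pics/w1a.png

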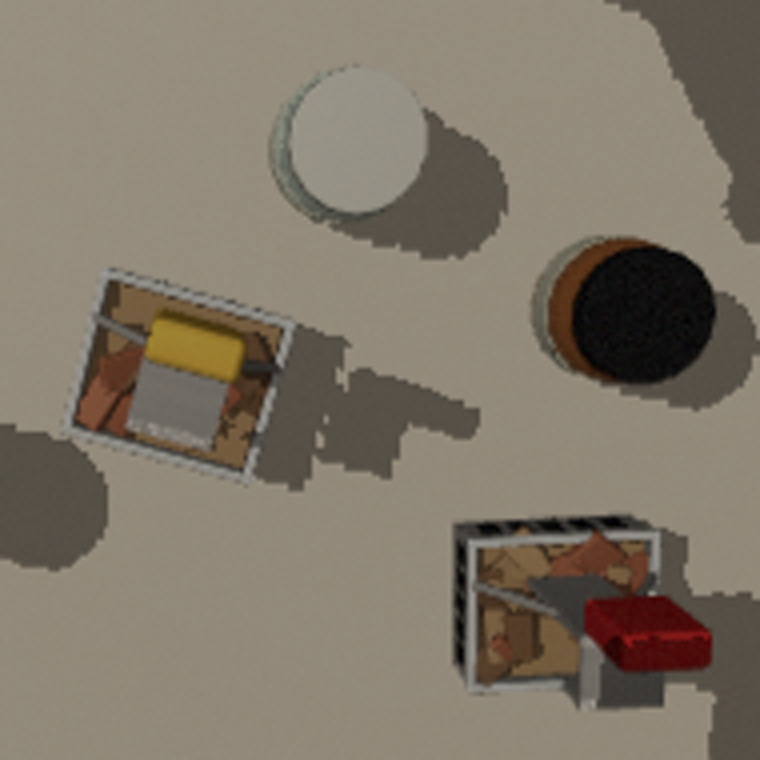

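View pics/w2c.png

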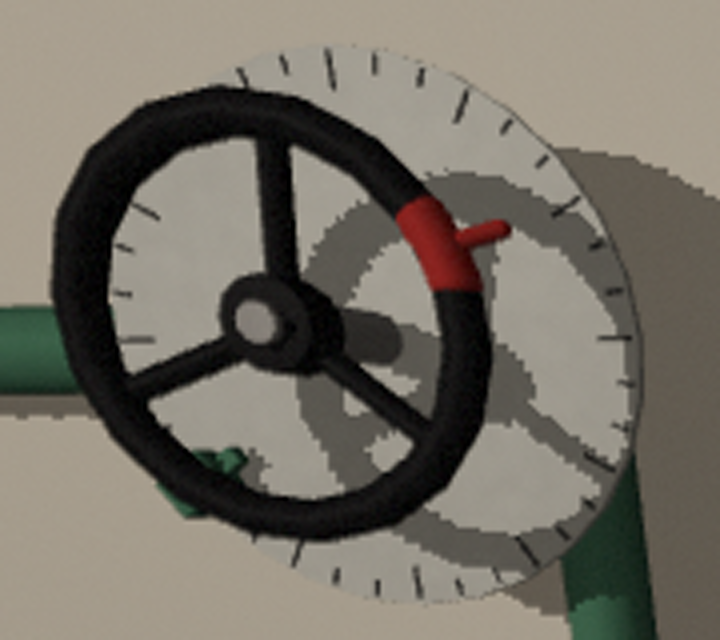

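```bash
python3 - <<'E'
from h import *
c=ldc("w2");d=ldc("w1")
a=lambda x,y:(x/3+30,y/3+180); b=lambda x,y:(x/3+270,y/3+180); e=lambda x,y:(x/4+270,y/4+80); w=lambda x,y:(x/4+10,y/4+20)
r=lambda p,z:print("   ",ray("wrist",p,z,c).round(4))
q=lambda p,z:print("   ",ray("wrist",p,z,d).round(4))
print("rail");r(a(48,252),.214);r(b(706,248),.214); r(a(660,251),.214)
print("red frame corners");[r(a(*p),.052) for p in((560,52),(752,52),(572,232),(756,232))]
print("yel corners");[r(b(*p),.052) for p in((50,50),(240,50),(52,230),(238,232))]
print("keeper end z.235");r(b(268,292),.233)
print("dry grip top corners .268");[r(a(*p),.268) for p in((258,234),(343,234),(352,264),(265,264))]
print("dry tray rim .142");[r(a(*p),.142) for p in((362,133),(535,133))]
print("yellow grip top .166");[q(e(*p),.166) for p in((155,315),(245,345),(240,380),(148,352))]
print("yellow rim .04");[q(e(*p),.04) for p in((107,272),(294,322),(250,477),(70,428))]
print("red grip top .166");[q(e(*p),.166) for p in((622,632),(700,630),(710,666),(628,670))]
print("red rim .04");[q(e(*p),.04) for p in((470,540),(657,535),(473,688))]
print("tray .034");[r(p,.034) for p in((270,45),(385,47),(379,153),(269,150))]
print("wheel hub/ rim lrtb, mark, clip");r(w(262,318),.134);[r(w(*p),.125) for p in((55,270),(490,310),(235,88),(310,537),(440,247))];r(w(205,480),.083)
E
```

```text
rail
    [ 0.6408 -0.3422  0.214 ]
    [0.6305 0.1897 0.214 ]
    [ 0.6366 -0.1057  0.214 ]
red frame corners
    [ 0.5891 -0.1859  0.052 ]
    [ 0.5875 -0.0855  0.052 ]
    [ 0.6893 -0.186   0.052 ]
    [ 0.6876 -0.0846  0.052 ]
yel corners
    [ 0.5863 -0.076   0.052 ]
    [0.5847 0.0233 0.052 ]
    [ 0.6863 -0.0758  0.052 ]
    [0.6858 0.0267 0.052 ]
keeper end z.235
    [0.6435 0.0191 0.233 ]
dry grip top corners .268
    [ 0.6117 -0.2268  0.268 ]
    [ 0.6113 -0.1989  0.268 ]
    [ 0.6218 -0.1973  0.268 ]
    [ 0.6223 -0.2261  0.268 ]
dry tray rim .142
    [ 0.6106 -0.2505  0.142 ]
    [ 0.6093 -0.1735  0.142 ]
yellow grip top .166
    [0.349  0.2525 0.166 ]
    [0.3572 0.2798 0.166 ]
    [0.3677 0.2786 0.166 ]
    [0.3599 0.2506 0.166 ]
yellow rim .04
    [0.3418 0.2317 0.04  ]
    [0.3591 0.3047 0.04  ]
    [0.4205 0.2897 0.04  ]
    [0.4023 0.2173 0.04  ]
red grip top .166
    [0.445  0.4037 0.166 ]
    [0.4438 0.4286 0.166 ]
    [0.4558 0.4334 0.166 ]
    [0.4578 0.4071 0.166 ]
red rim .04
    [0.4445 0.3804 0.04  ]
    [0.4409 0.4564 0.04  ]
    [0.5083 0.3869 0.04  ]
tray .034
    [ 0.37   -0.0997  0.034 ]
    [0.37   0.0658 0.034 ]
    [0.5183 0.0674 0.034 ]
    [ 0.5165 -0.1045  0.034 ]
wheel hub/ rim lrtb, mark, clip
    [ 0.4557 -0.3274  0.134 ]
    [ 0.4421 -0.3949  0.125 ]
    [ 0.4515 -0.2616  0.125 ]
    [ 0.3907 -0.3295  0.125 ]
    [ 0.5216 -0.33    0.125 ]
    [ 0.4336 -0.2746  0.125 ]
    [ 0.5053 -0.3907  0.083 ]
```

```bash
python3 - <<'E'
from h import *
K,R,t=cam("wrist"); st=get_state(); Rr=Rt()
print("cam in tool",(Rr.T@(-R.T@t-st["position"])).round(4)); print((R@Rr).round(3))
plan((.615,-.215,.315),1.2)
E
```

```text
cam in tool [ 0.0787 -0.     -0.1371]
[[-0.001  1.    -0.001]
 [-0.957 -0.001 -0.289]
 [-0.289  0.001  0.957]]
cur [ 0.5698 -0.0286  0.449 ] slide [ -41.6 -187.2  134. ] rot [-0.02 -0.07 -0.07] t 2.45 w 0.997
```

Emit:
send_rows(rotation=[[0,0,0],[0,0,0],[0,0,0],[0,0,0],[0,0,0],[0,0,0],[0,0,0],[0,0,0],[0,0,0],[0,0,0]], slide=[[-10,-35,5],[-20,-75,15],[-32,-120,40],[-40,-160,70],[-42,-180,100],[-42,-187,120],[-42,-187,134],[-42,-187,134],[-42,-187,134],[-42,-187,134]], fingers=[-1,-1,-1,-1,-1,-1,-1,-1,-1,-1])

```text
time: 3.45
position: [0.6169, -0.2126, 0.3173]
tool_rot: [-0.038, 3.139, 0.0]
ft_force: [-0.2, -0.2, -0.3]
grip_width: 1.002
```

```bash
python3 - <<'E'
from h import *
shot("wrist","w3"); shot("side","s3b")
print(get_state()["position"], "fingertip px L/R:",[proj("wrist",np.array(get_state()["position"])+Rt()@np.array([0,y,.025])).round(1) for y in(-.0435,.0435)])
E
```

```text
[ 0.61660129 -0.21330218  0.31712657] fingertip px L/R: [array([231.4, 292.6]), array([399.2, 292.4])]
```

View pics/w3.png

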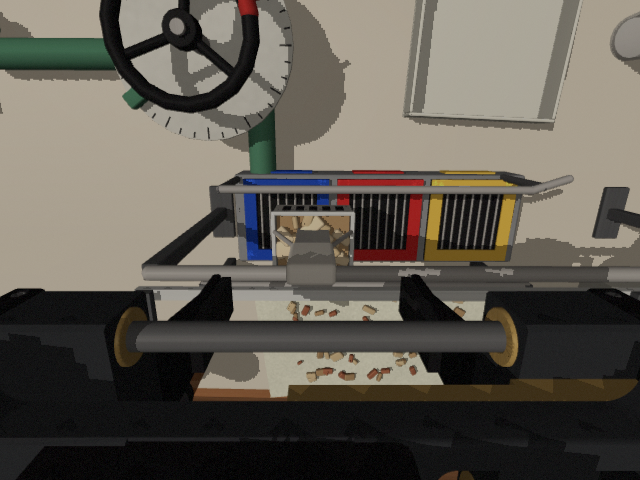

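View pics/s3b.png

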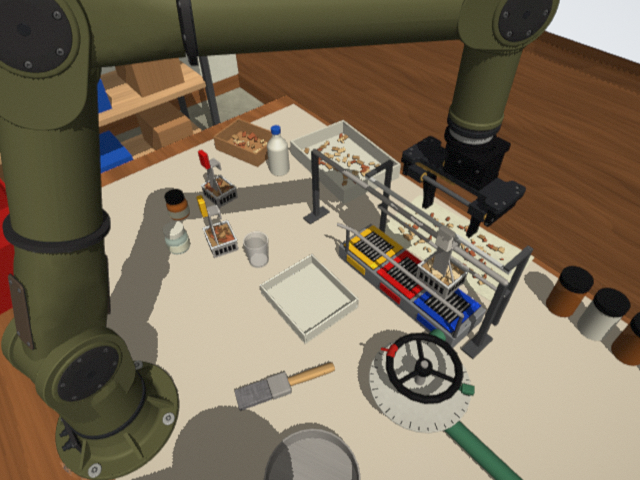

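The dry grip sits between the open fingers, its top face at about px (287..335, 263..283). I'll compare it with the tool axis.

```bash
python3 - <<'E'
from h import *
c=ldc("w3")
im=cv2.imread("pics/w3.png"); cv2.imwrite("pics/w3a.png",cv2.resize(im[195:315,220:420],None,fx=4,fy=4,interpolation=cv2.INTER_CUBIC))
p=np.array([.6167,-.2133,.317])
print("axis at .268:",proj("wrist",[p[0],p[1],.268],c), "world of px 311,273@.268",ray("wrist",(311,272),.268,c))
E
```

```text
axis at .268: [314.17089365 273.5623813 ] world of px 311,273@.268 [ 0.61575561 -0.21517736  0.268     ]
```

View pics/w3a.png

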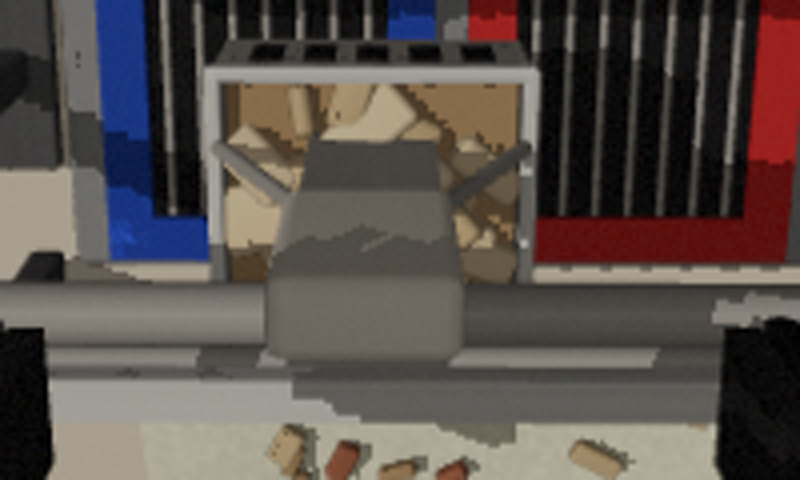

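Emit:
send_rows(rotation=[[0,0,0],[0,0,0],[0,0,0],[0,0,0],[0,0,0],[0,0,0],[0,0,0],[0,0,0],[0,0,0],[0,0,0],[0,0,0],[0,0,0]], slide=[[0,-2,15],[0,-2,35],[0,-2,52],[0,-2,60],[0,-2,64],[0,-2,64],[0,-2,64],[0,-2,64],[0,-2,64],[0,-2,64],[0,-2,64],[0,-2,64]], fingers=[-1,-1,-1,-1,-1,-1,1,1,1,1,1,1], force=25)

```text
time: 4.75
position: [0.616, -0.2159, 0.2516]
tool_rot: [-0.035, 3.141, 0.0]
ft_force: [0.5, -0.4, -0.1]
grip_width: 0.537
```

```bash
python3 - <<'E'
from h import *
s=get_state(); print(s["position"],s["ft_force"],s["torque"],s["grip_width"]); plan(yaw=1.2)
shot("side","s4"); shot("wrist","w4")
im=cv2.imread("pics/s4.png"); cv2.imwrite("pics/s4a.png",cv2.resize(im[170:330,340:540],None,fx=4,fy=4,interpolation=cv2.INTER_CUBIC))
E
```

```text
[ 0.61597664 -0.21594965  0.25164452] [ 0.50764822 -0.40038381 -0.11637544] [ 0.05065555 -0.01927338 -0.01983959] 0.5370258167361849
cur [ 0.616  -0.2159  0.2516] slide [0. 0. 0.] rot [0.01 0.01 0.07] t 4.75 w 0.537
```

View pics/s4a.png

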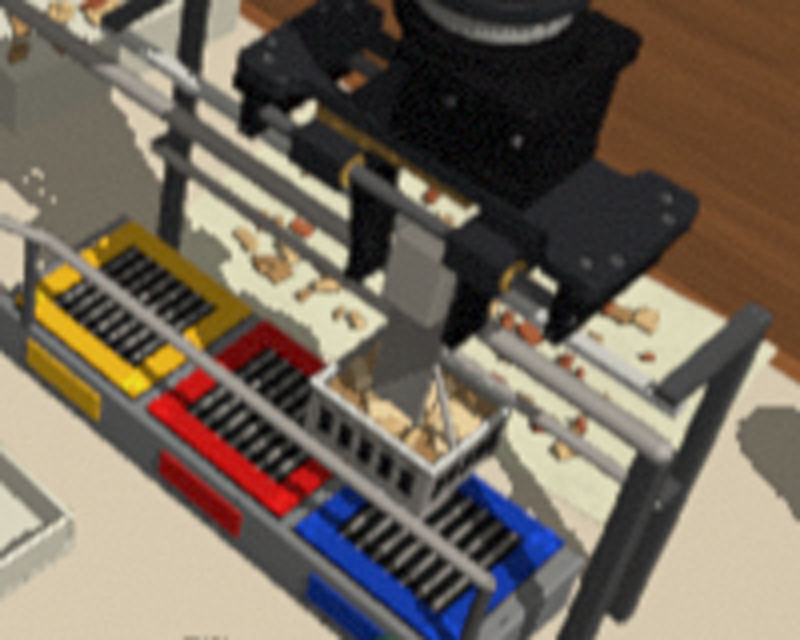

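Fingers straddle the grip and are still closing (46 mm), so I'll continue.

Emit:
send_rows(rotation=[[0,0,0],[0,0,0],[0,0,0],[0,0,0],[0,0,0],[0,0,0]], slide=[[0,0,0],[0,0,0],[0,0,0],[0,0,0],[0,0,0],[0,0,0]], fingers=[1,1,1,1,1,1])

```text
time: 5.45
position: [0.6159, -0.2159, 0.2515]
tool_rot: [0.035, -3.141, -0.0]
ft_force: [0.9, 0.4, -0.0]
grip_width: 0.343
```

Emit:
send_rows(rotation=[[0,0,0],[0,0,0],[0,0,0],[0,0,0],[0,0,0],[0,0,0]], slide=[[0,0,-1],[0,0,-2],[0,0,-3],[0,0,-4],[0,0,-4],[0,0,-4]], fingers=[1,1,1,1,1,1])

```text
time: 6.05
position: [0.6159, -0.216, 0.2555]
tool_rot: [0.035, -3.141, -0.0]
ft_force: [0.0, 0.5, -2.8]
grip_width: 0.34
```

Emit:
send_rows(rotation=[[0,0,0],[0,0,0],[0,0,0],[0,0,0],[0,0,0],[0,0,0],[0,0,0],[0,0,0],[0,0,0],[0,0,0],[0,0,0]], slide=[[0,5,0],[0,14,0],[0,26,0],[0,40,0],[0,55,0],[0,70,0],[0,84,0],[0,94,0],[0,99,0],[0,100,0],[0,100,0]], fingers=[1,1,1,1,1,1,1,1,1,1,1])

```text
time: 7.15
position: [0.6137, -0.1166, 0.2556]
tool_rot: [-0.034, 3.141, -0.001]
ft_force: [-0.0, 0.1, -3.7]
grip_width: 0.344
```

Emit:
send_rows(rotation=[[0,0,0],[0,0,0],[0,0,0],[0,0,0],[0,0,0],[0,0,0],[0,0,0],[0,0,0],[0,0,0],[0,0,0],[0,0,0]], slide=[[0,5,0],[0,14,0],[0,26,0],[0,40,0],[0,55,0],[0,70,0],[0,84,0],[0,94,0],[0,99,0],[0,100,0],[0,100,0]], fingers=[1,1,1,1,1,1,1,1,1,1,1])

```text
time: 8.25
position: [0.6115, -0.0166, 0.2556]
tool_rot: [-0.034, 3.141, -0.001]
ft_force: [-0.8, -0.6, -2.9]
grip_width: 0.341
```

```bash
python3 - <<'E'
from h import *
shot("side","s5"); plan(yaw=1.2)
im=cv2.imread("pics/s5.png"); cv2.imwrite("pics/s5a.png",cv2.resize(im[120:320,290:490],None,fx=3,fy=3,interpolation=cv2.INTER_CUBIC))
E
```

```text
cur [ 0.6115 -0.017   0.2556] slide [0. 0. 0.] rot [-0.04  0.01 -0.  ] t 8.3 w 0.342
```

View pics/s5a.png

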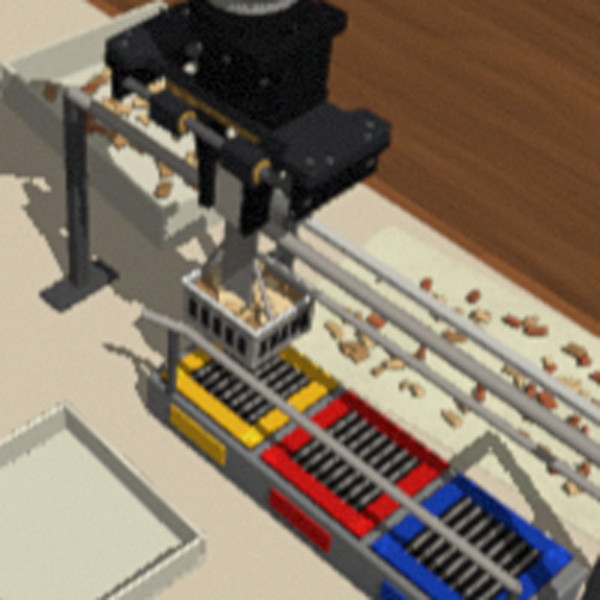

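Sliding freely, no side force. Continuing to the open end, then up and off.

Emit:
send_rows(rotation=[[0,0,0],[0,0,0],[0,0,0],[0,0,0],[0,0,0],[0,0,0],[0,0,0],[0,0,0],[0,0,0],[0,0,0],[0,0,0],[0,0,0]], slide=[[0,5,0],[0,14,0],[0,26,0],[0,40,0],[0,55,0],[0,70,0],[0,86,0],[0,100,0],[0,110,0],[0,115,0],[0,116,0],[0,116,0]], fingers=[1,1,1,1,1,1,1,1,1,1,1,1])

```text
time: 9.5
position: [0.609, 0.0992, 0.2556]
tool_rot: [-0.033, 3.141, -0.001]
ft_force: [0.1, 0.4, -4.4]
grip_width: 0.345
```

Emit:
send_rows(rotation=[[0,0,0],[0,0,0],[0,0,0],[0,0,0],[0,0,0],[0,0,0],[0,0,0],[0,0,0]], slide=[[0,0,-3],[0,0,-8],[0,0,-16],[0,0,-25],[0,0,-34],[0,0,-39],[0,0,-40],[0,0,-40]], fingers=[1,1,1,1,1,1,1,1])

```text
time: 10.3
position: [0.609, 0.1, 0.2957]
tool_rot: [-0.035, 3.141, 0.0]
ft_force: [-0.3, 0.5, -3.4]
grip_width: 0.337
```

```bash
python3 - <<'E'
from h import *
shot("side","s6"); plan(yaw=1.2)
im=cv2.imread("pics/s6.png"); cv2.imwrite("pics/s6a.png",cv2.resize(im[100:300,250:450],None,fx=3,fy=3,interpolation=cv2.INTER_CUBIC))
E
```

```text
cur [0.6088 0.1    0.2953] slide [0. 0. 0.] rot [-0.   -0.02  0.07] t 10.35 w 0.344
```

View pics/s6a.png

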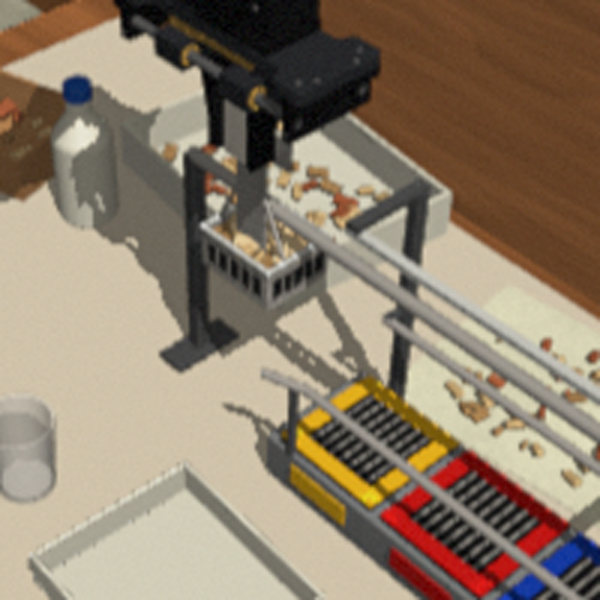

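Emit:
send_rows(rotation=[[0,0,0],[0,0,0],[0,0,0],[0,0,0],[0,0,0],[0,0,0],[0,0,0],[0,0,0],[0,0,0],[0,0,0],[0,0,0],[0,0,0]], slide=[[6,0,0],[18,0,0],[34,0,0],[54,0,0],[76,0,0],[98,-6,0],[120,-20,0],[140,-38,0],[156,-60,0],[166,-82,0],[169,-102,0],[169,-117,0]], fingers=[1,1,1,1,1,1,1,1,1,1,1,1])

```text
time: 11.55
position: [0.441, -0.0223, 0.2954]
tool_rot: [-0.033, 3.141, 0.002]
ft_force: [0.5, 1.4, -3.5]
grip_width: 0.341
```

```bash
python3 - <<'E'
from h import *
plan((.437,-.025,.16),1.2)
E
```

```text
cur [ 0.441  -0.0223  0.2954] slide [  4.1  -2.8 135.4] rot [0.08 0.01 0.02] t 11.55 w 0.341
```

Emit:
send_rows(rotation=[[0,0,0],[0,0,0],[0,0,0],[0,0,0],[0,0,0],[0,0,0],[0,0,0],[0,0,0],[0,0,0],[0,0,0],[0,0,0]], slide=[[4,-3,8],[4,-3,20],[4,-3,36],[4,-3,54],[4,-3,72],[4,-3,90],[4,-3,106],[4,-3,120],[4,-3,130],[4,-3,134],[4,-3,134]], fingers=[1,1,1,1,1,1,1,1,1,1,1])

```text
time: 12.65
position: [0.4381, -0.0234, 0.1609]
tool_rot: [0.036, -3.14, 0.0]
ft_force: [0.3, -0.3, -2.8]
grip_width: 0.341
```

```bash
python3 - <<'E'
from h import *
shot("side","s7"); plan((.437,-.025,.154),1.2)
im=cv2.imread("pics/s7.png"); cv2.imwrite("pics/s7a.png",cv2.resize(im[180:360,230:430],None,fx=4,fy=3.3,interpolation=cv2.INTER_CUBIC))
E
```

```text
cur [ 0.4387 -0.0236  0.1615] slide [ 1.7 -1.4  7.5] rot [-0.   -0.    0.09] t 12.7 w 0.341
```

View pics/s7a.png

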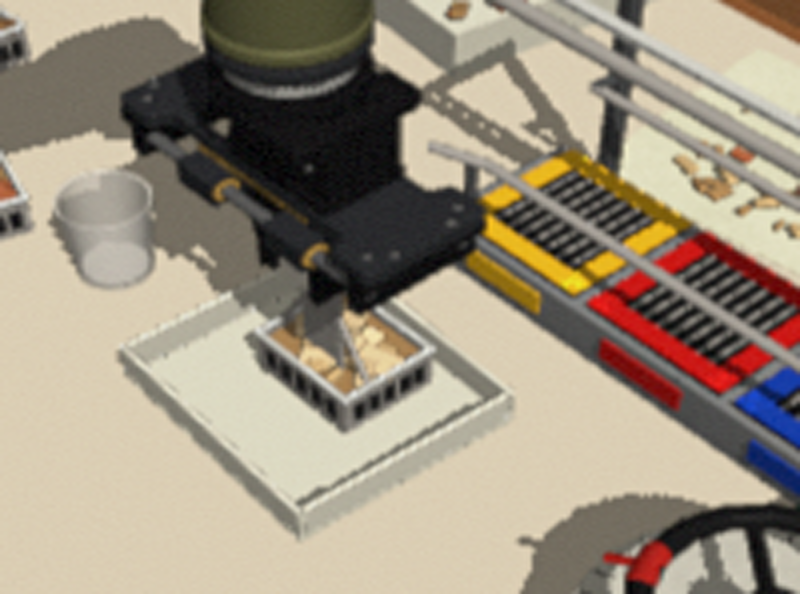

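The basket is within the tray, just above the floor. Lowering gently.

Emit:
send_rows(rotation=[[0,0,0],[0,0,0],[0,0,0],[0,0,0],[0,0,0],[0,0,0],[0,0,0],[0,0,0]], slide=[[0,0,2],[0,0,4],[0,0,5],[0,0,6],[0,0,7],[0,0,7.5],[0,0,7.5],[0,0,7.5]], fingers=[1,1,1,1,1,1,1,1])

```text
time: 13.5
position: [0.4387, -0.0238, 0.1541]
tool_rot: [-0.035, 3.141, 0.0]
ft_force: [0.2, -0.1, -3.6]
grip_width: 0.342
```

Emit:
send_rows(rotation=[[0,0,0],[0,0,0],[0,0,0],[0,0,0]], slide=[[0,0,0.5],[0,0,1],[0,0,1],[0,0,1]], fingers=[1,1,1,1])

```text
time: 13.9
position: [0.4389, -0.0238, 0.1535]
tool_rot: [-0.035, 3.141, 0.0]
ft_force: [-1.6, 0.4, 3.2]
grip_width: 0.345
```

Touched down (the vertical force flipped sign). Releasing and rising.

Emit:
send_rows(rotation=[[0,0,0],[0,0,0],[0,0,0],[0,0,0],[0,0,0],[0,0,0],[0,0,0],[0,0,0],[0,0,0],[0,0,0],[0,0,0],[0,0,0]], slide=[[0,0,-0.5],[0,0,-0.5],[0,0,-0.5],[0,0,-0.5],[0,0,-0.5],[0,0,-0.5],[0,0,-0.5],[0,0,-8],[0,0,-25],[0,0,-55],[0,0,-90],[0,0,-130]], fingers=[-1,-1,-1,-1,-1,-1,-1,-1,-1,-1,-1,-1])

```text
time: 15.1
position: [0.438, -0.024, 0.2844]
tool_rot: [0.034, -3.141, 0.0]
ft_force: [0.9, 0.5, -0.1]
grip_width: 0.997
```

```bash
python3 - <<'E'
from h import *
shot("side","s8"); shot("top","t8"); plan((.45,.30,.32),1.2)
im=cv2.imread("pics/s8.png"); cv2.imwrite("pics/s8a.png",cv2.resize(im[130:350,150:390],None,fx=3.3,fy=2.7,interpolation=cv2.INTER_CUBIC))
E
```

```text
cur [ 0.4415 -0.0239  0.2888] slide [-15.9 323.7 -30.4] rot [0.12 0.56 0.06] t 15.2 w 0.997
```

View pics/s8a.png

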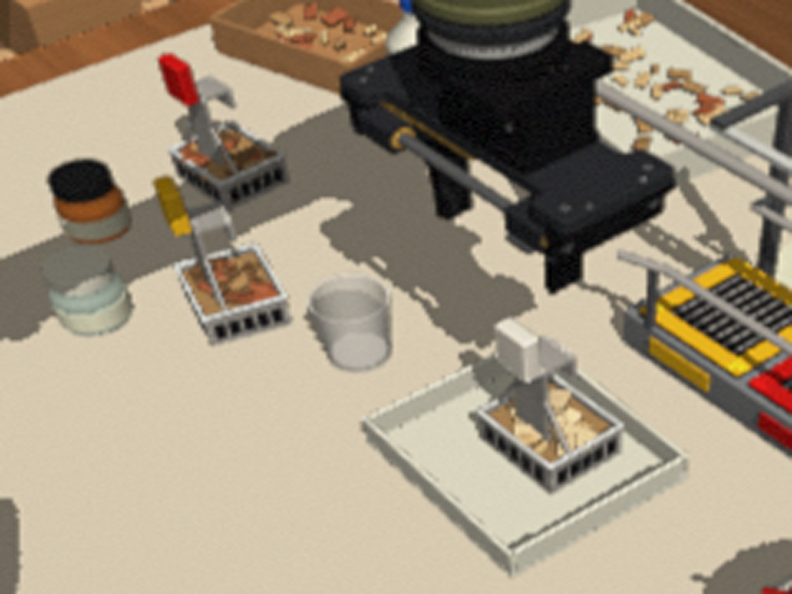

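Dry basket stands upright in the tray. On to red.

```bash
python3 - <<'E'
from h import *
plan((.449,.4165,.235),4)
E
```

```text
cur [ 0.4415 -0.0239  0.2888] slide [-16.7 440.   54.9] rot [ 0.11  0.56 -2.74] t 15.2 w 0.997
```

Emit:
send_rows(rotation=[[0,0,0],[0,0,-0.5],[0,0,-1],[0,0,-2],[0,0,-2.7],[0,0,-2.7],[0,0,-2.7],[0,0,-2.7],[0,0,-2.7],[0,0,-2.7],[0,0,-2.7],[0,0,-2.7]], slide=[[0,10,-15],[-2,40,-20],[-4,85,-20],[-6,130,-20],[-8,175,-20],[-10,220,-15],[-12,265,-5],[-13,310,0],[-15,355,15],[-16,395,30],[-17,425,45],[-17,440,54]], fingers=[-1,-1,-1,-1,-1,-1,-1,-1,-1,-1,-1,-1])

```text
time: 16.4
position: [0.4442, 0.4191, 0.227]
tool_rot: [0.114, -3.137, 0.002]
ft_force: [-0.4, -0.6, 1.2]
grip_width: 1.006
```

Emit:
send_rows(rotation=[[0,0,0],[0,0,0]], slide=[[0,0,0],[0,0,0]], fingers=[-1,-1])

```text
time: 16.6
position: [0.4466, 0.4148, 0.2294]
tool_rot: [-0.107, 3.139, -0.002]
ft_force: [-0.1, -1.2, -0.1]
grip_width: 1.002
```

```bash
python3 - <<'E'
from h import *
plan((.449,.4165,.235),4)
shot("wrist","w5"); c=ldc("w5"); p=get_state()["position"]
print("axis at .166",proj("wrist",[p[0],p[1],.166],c), "px of pred grip corners",[proj("wrist",q,c).round() for q in ([.443,.4,.166],[.457,.43,.166])])
im=cv2.imread("pics/w5.png"); cv2.imwrite("pics/w5a.png",cv2.resize(im[130:330,200:440],None,fx=3.3,fy=3,interpolation=cv2.INTER_CUBIC))
E
```

```text
cur [0.4466 0.4148 0.2294] slide [-2.5  1.5 -5.6] rot [-0.07  0.02 -0.11] t 16.6 w 1.002
axis at .166 [314.88868531 265.90897402] px of pred grip corners [array([292., 258.]), array([338., 282.])]
```

View pics/w5a.png

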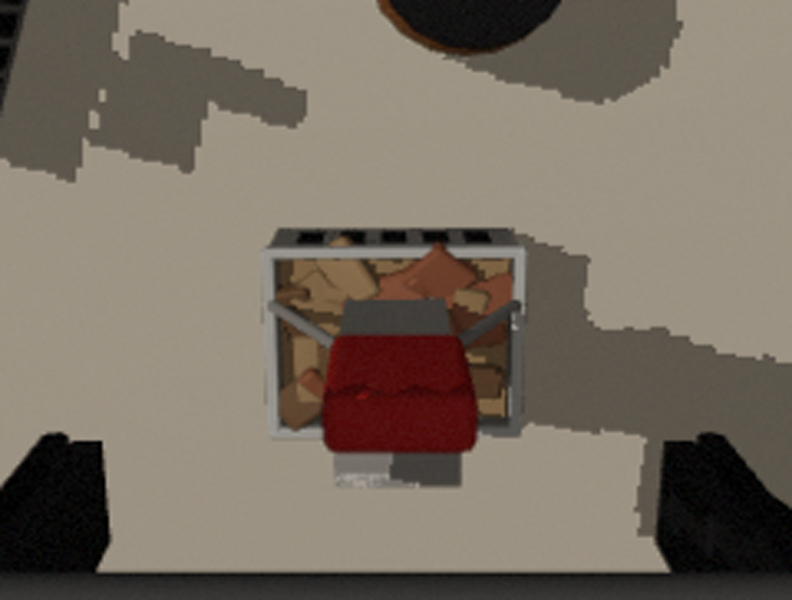

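```bash
python3 - <<'E'
from h import *
c=ldc("w5"); g=ray("wrist",(321.2,270.3),.166,c); print(g); plan((g[0],g[1],.151),None)
E
```

```text
[0.44982994 0.41864848 0.166     ]
cur [0.4471 0.4145 0.2301] slide [-2.9  4.  79.1] rot [0. 0. 0.] t 16.65 w 0.998
```

Emit:
send_rows(rotation=[[0,0,0],[0,0,0],[0,0,0],[0,0,0],[0,0,0],[0,0,0],[0,0,0],[0,0,0]], slide=[[-2,4,5],[-3,4,18],[-3,4,35],[-3,4,52],[-3,4,68],[-3,4,78],[-3,4,80],[-3,4,80]], fingers=[-1,-1,-1,-1,-1,-1,-1,-1])

```text
time: 17.45
position: [0.4487, 0.4205, 0.1489]
tool_rot: [0.109, -3.14, 0.0]
ft_force: [0.1, -0.4, -0.5]
grip_width: 0.999
```

Emit:
send_rows(rotation=[[0,0,0],[0,0,0],[0,0,0],[0,0,0],[0,0,0],[0,0,0],[0,0,0],[0,0,0],[0,0,0],[0,0,0]], slide=[[0,0,0],[0,0,0],[0,0,0],[0,0,0],[0,0,0],[0,0,0],[0,0,0],[0,0,0],[0,0,0],[0,0,0]], fingers=[1,1,1,1,1,1,1,1,1,1])

```text
time: 18.45
position: [0.4485, 0.4204, 0.1488]
tool_rot: [0.109, -3.139, 0.001]
ft_force: [0.3, -0.6, -1.8]
grip_width: 0.344
```

```bash
python3 - <<'E'
from h import *
s=get_state();print(s["ft_force"]);plan(yaw=4)
shot("wrist","w6")
im=cv2.imread("pics/w6.png"); cv2.imwrite("pics/w6a.png",cv2.resize(im[130:330,200:440],None,fx=3.3,fy=3,interpolation=cv2.INTER_CUBIC))
shot("side","s9");im=cv2.imread("pics/s9.png"); cv2.imwrite("pics/s9a.png",cv2.resize(im[100:260,150:310],None,fx=4,fy=3.7,interpolation=cv2.INTER_CUBIC))
E
```

```text
[ 0.2573426  -0.62187733 -1.78707731]
cur [0.4485 0.4204 0.1488] slide [0. 0. 0.] rot [-0.03 -0.02 -0.04] t 18.45 w 0.344
```

View pics/w6a.png

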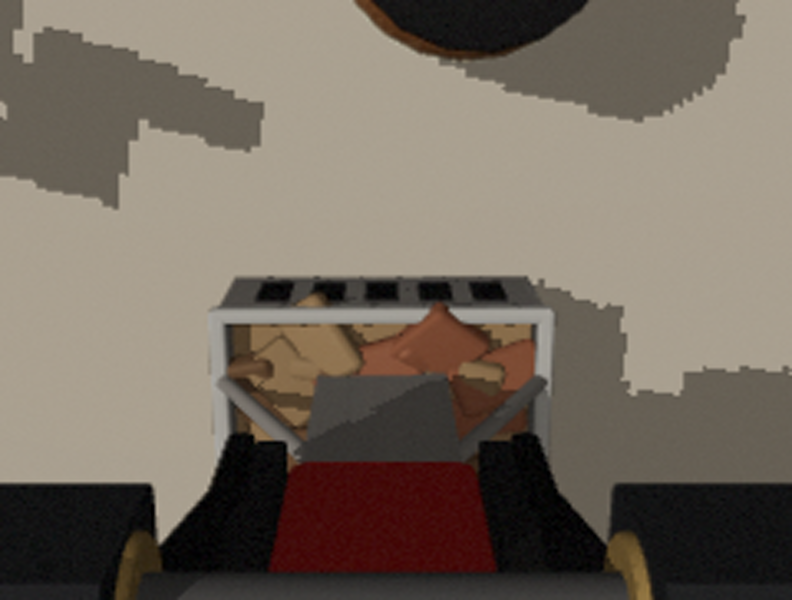

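View pics/s9a.png

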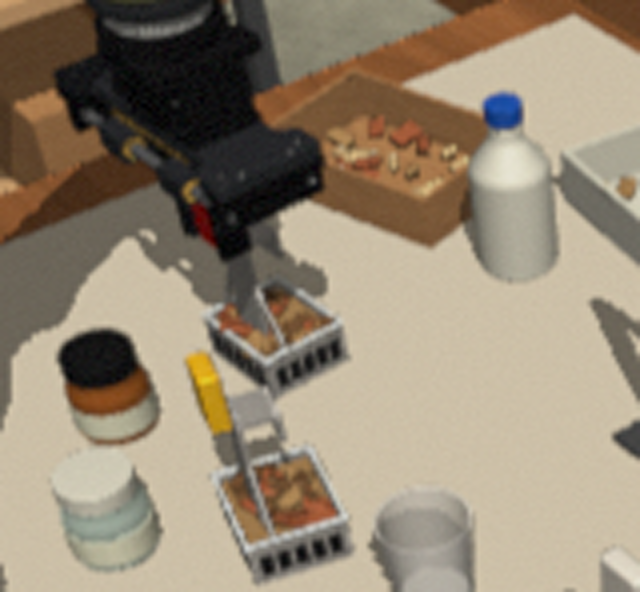

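```bash
python3 - <<'E'
import cv2,numpy as np
for n in("w4","w6"):
    im=cv2.imread(f"pics/{n}.png"); cv2.imwrite(f"pics/{n}z.png",cv2.resize(im[200:310,250:390],None,fx=5,fy=5,interpolation=cv2.INTER_CUBIC))
E
```

```text
(no output)
```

View pics/w4z.png

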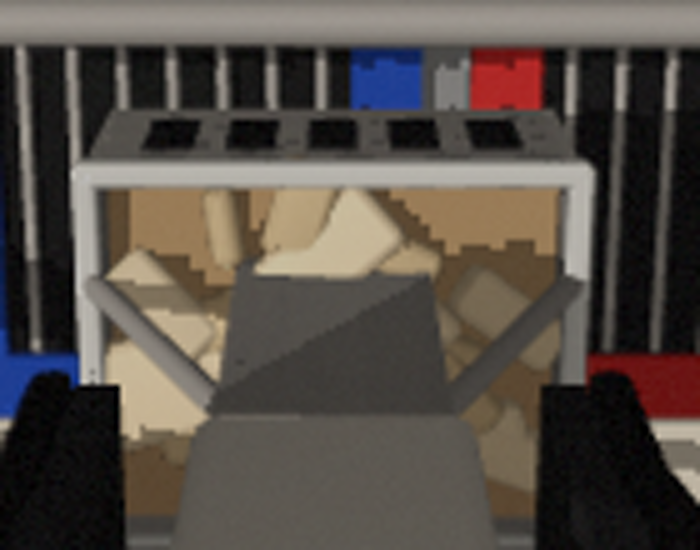

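View pics/w6z.png

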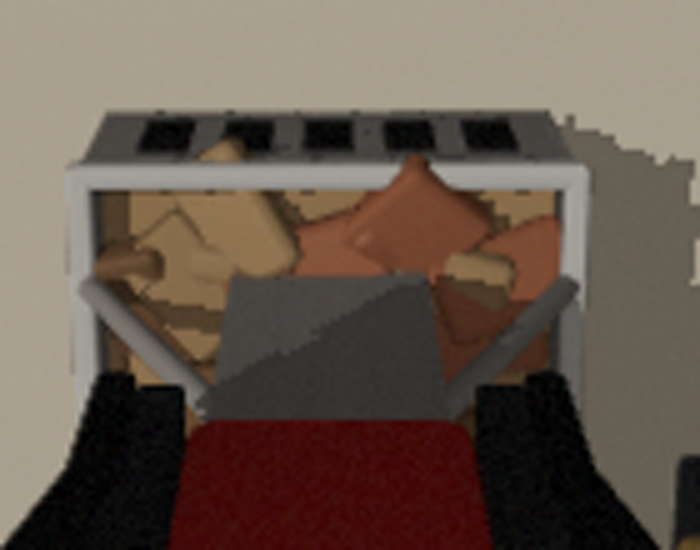

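The red basket sits in the fingers the same way as the dry one did (rim row within 1 px), so the dry basket's rail poses apply. Lifting now.

Emit:
send_rows(rotation=[[0,0,0],[0,0,0],[0,0,0],[0,0,0],[0,0,0],[0,0,0],[0,0,0],[0,0,0],[0,0,0],[0,0,0],[0,0,0],[0,0,0]], slide=[[0,0,-3],[0,0,-10],[0,0,-22],[0,0,-38],[0,0,-56],[0,0,-76],[0,0,-98],[0,0,-120],[0,0,-142],[0,0,-160],[0,0,-170],[0,0,-172]], fingers=[1,1,1,1,1,1,1,1,1,1,1,1])

```text
time: 19.75
position: [0.4492, 0.421, 0.3236]
tool_rot: [-0.109, 3.137, 0.004]
ft_force: [0.6, -0.5, -3.0]
grip_width: 0.34
```

```bash
python3 - <<'E'
from h import *
plan((.53,.10,.296),1.2); print(get_state()["ft_force"])
E
```

```text
cur [0.4492 0.421  0.3236] slide [ -58.4 -325.9   26.8] rot [0.16 0.15 2.77] t 19.75 w 0.34
[ 0.56374954 -0.49194864 -3.03264734]
```

Emit:
send_rows(rotation=[[0,0,0],[0,0,0.3],[0,0,0.7],[0,0,1.1],[0,0,1.5],[0,0,1.9],[0,0,2.3],[0,0,2.6],[0,0,2.8],[0,0,2.8],[0,0,2.8],[0,0,2.8]], slide=[[-3,-8,0],[-8,-26,0],[-14,-55,0],[-21,-90,0],[-28,-130,0],[-35,-170,5],[-42,-210,10],[-48,-248,16],[-53,-282,22],[-57,-308,26],[-58,-322,27],[-58,-326,27]], fingers=[1,1,1,1,1,1,1,1,1,1,1,1])

```text
time: 20.95
position: [0.5288, 0.0963, 0.2935]
tool_rot: [0.025, -3.14, 0.001]
ft_force: [0.2, 0.1, -2.7]
grip_width: 0.344
```

Emit:
send_rows(rotation=[[0,0,0],[0,0,0]], slide=[[0,0,0],[0,0,0]], fingers=[1,1])

```text
time: 21.15
position: [0.5287, 0.1012, 0.2941]
tool_rot: [0.036, -3.141, -0.001]
ft_force: [-0.2, 0.0, -2.8]
grip_width: 0.342
```

```bash
python3 - <<'E'
from h import *
plan((.609,.10,.296),1.2); print(get_state()["ft_force"])
E
```

```text
cur [0.5287 0.1012 0.2941] slide [-80.2  -3.1  -1.9] rot [ 0.05 -0.01  0.11] t 21.15 w 0.342
[-1.61187732e-01  1.31004362e-03 -2.79763640e+00]
```

Emit:
send_rows(rotation=[[0,0,0],[0,0,0],[0,0,0],[0,0,0],[0,0,0],[0,0,0],[0,0,0],[0,0,0],[0,0,0],[0,0,0],[0,0,0]], slide=[[-3,-3,-2],[-10,-3,-2],[-20,-3,-2],[-32,-3,-2],[-45,-3,-2],[-58,-3,-2],[-69,-3,-2],[-77,-3,-2],[-80,-3,-2],[-80,-3,-2],[-80,-3,-2]], fingers=[1,1,1,1,1,1,1,1,1,1,1])

```text
time: 22.25
position: [0.6088, 0.098, 0.2961]
tool_rot: [0.032, -3.141, -0.0]
ft_force: [-0.4, -0.8, -3.7]
grip_width: 0.344
```

```bash
python3 - <<'E'
from h import *
plan((.609,.10,.2555),1.2); print(get_state()["ft_force"])
shot("side","s10");im=cv2.imread("pics/s10.png"); cv2.imwrite("pics/s10a.png",cv2.resize(im[100:300,250:450],None,fx=3,fy=3,interpolation=cv2.INTER_CUBIC))
E
```

```text
cur [0.6088 0.098  0.2961] slide [-0.2  2.  40.6] rot [ 0.01 -0.02 -0.04] t 22.25 w 0.344
[-0.37564803 -0.77396341 -3.71919949]
```

View pics/s10a.png

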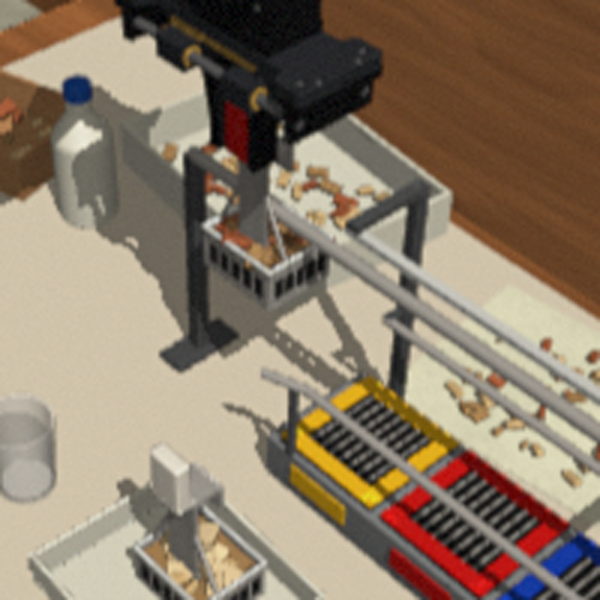

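Same as the dry one when lifted. Lower 40.

Emit:
send_rows(rotation=[[0,0,0],[0,0,0],[0,0,0],[0,0,0],[0,0,0],[0,0,0],[0,0,0],[0,0,0],[0,0,0]], slide=[[0,2,3],[0,2,9],[0,2,16],[0,2,24],[0,2,31],[0,2,37],[0,2,40],[0,2,40.5],[0,2,40.5]], fingers=[1,1,1,1,1,1,1,1,1])

```text
time: 23.2
position: [0.6092, 0.1, 0.2557]
tool_rot: [-0.032, 3.141, 0.0]
ft_force: [-0.2, 0.1, -2.5]
grip_width: 0.341
```

```bash
python3 - <<'E'
from h import *
plan((.6115,-.017,.2555),1.2); print(get_state()["ft_force"])
c=ldc("w3")
im=cv2.imread("pics/w3.png")
cv2.imwrite("pics/w3b.png",cv2.resize(im[165:275,230:530],None,fx=2.6,fy=2.6,interpolation=cv2.INTER_CUBIC))
E
```

```text
cur [0.6092 0.1    0.2557] slide [   0.  -117.     0.2] rot [ 0.    0.02 -0.04] t 23.2 w 0.341
[-0.17911832  0.05371026 -2.49266125]
```

View pics/w3b.png

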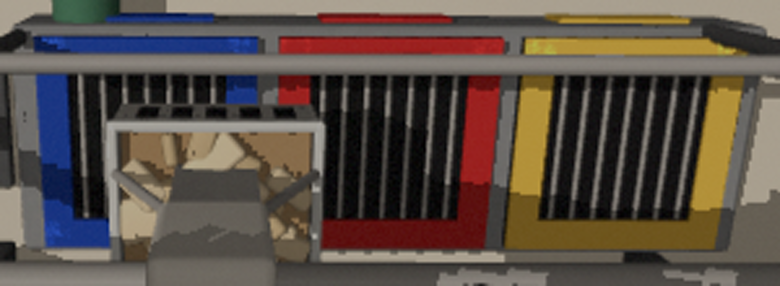

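Emit:
send_rows(rotation=[[0,0,0],[0,0,0],[0,0,0],[0,0,0],[0,0,0],[0,0,0],[0,0,0],[0,0,0],[0,0,0],[0,0,0],[0,0,0]], slide=[[0,-5,0],[0,-14,0],[0,-26,0],[0,-40,0],[0,-55,0],[0,-70,0],[0,-84,0],[0,-94,0],[0,-99,0],[0,-100,0],[0,-100,0]], fingers=[1,1,1,1,1,1,1,1,1,1,1])

```text
time: 24.3
position: [0.6111, 0.0007, 0.2555]
tool_rot: [0.033, -3.141, -0.001]
ft_force: [0.9, 0.2, -3.0]
grip_width: 0.34
```

Emit:
send_rows(rotation=[[0,0,0],[0,0,0],[0,0,0],[0,0,0],[0,0,0],[0,0,0],[0,0,0],[0,0,0],[0,0,0],[0,0,0],[0,0,0]], slide=[[0,-5,0],[0,-14,0],[0,-26,0],[0,-40,0],[0,-55,0],[0,-70,0],[0,-84,0],[0,-94,0],[0,-99,0],[0,-100,0],[0,-100,0]], fingers=[1,1,1,1,1,1,1,1,1,1,1])

```text
time: 25.4
position: [0.6133, -0.0993, 0.2555]
tool_rot: [-0.033, 3.141, 0.001]
ft_force: [-0.3, 0.3, -4.0]
grip_width: 0.345
```

```bash
python3 - <<'E'
from h import *
plan((.614,-.14,.2555),1.2); print(get_state()["ft_force"])
c=ldc("w3"); 
for n,(a,b) in {"blue":(35,260),"red":(278,505),"yel":(525,755)}.items():
    p=[ray("wrist",(x/2.6+230,38/2.6+165),.052,c) for x in(a,b)]; print(n,p[0][:2].round(4),p[1][:2].round(4),((p[0]+p[1])/2)[:2])
p=[ray("wrist",(x/2.6+230,125/2.6+165),.142,c) for x in(108,322)]; print("dry rim",p)
shot("wrist","w7"); shot("top","t9")
im=cv2.imread("pics/w7.png"); cv2.imwrite("pics/w7a.png",cv2.resize(im[150:310,180:480],None,fx=2.6,fy=2.6,interpolation=cv2.INTER_CUBIC))
E
```

```text
cur [ 0.6133 -0.0993  0.2555] slide [  0.1 -40.7  -0. ] rot [0.04 0.   0.  ] t 25.4 w 0.345
[-0.2840797   0.30921217 -3.96678434]
blue [ 0.592  -0.2968] [ 0.5896 -0.196 ] [ 0.59080485 -0.24643991]
red [ 0.5894 -0.188 ] [ 0.587  -0.0862] [ 0.58822911 -0.13709042]
yel [ 0.5868 -0.0772] [0.5844 0.0259] [ 0.58560404 -0.02564672]
dry rim [array([ 0.61024626, -0.25347598,  0.142     ]), array([ 0.60845158, -0.17687639,  0.142     ])]
```

View pics/w7a.png

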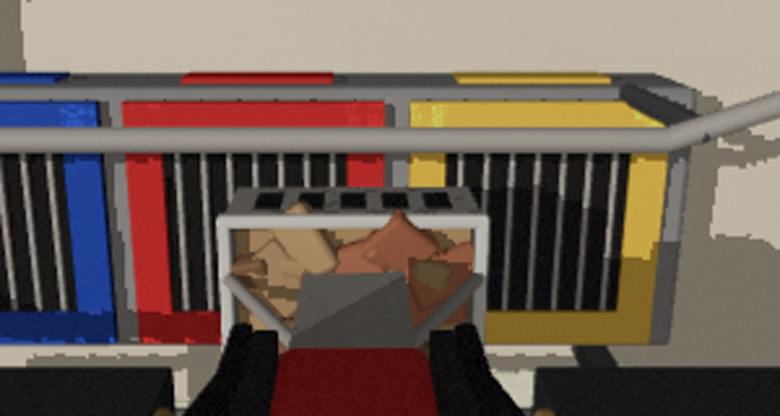

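Emit:
send_rows(rotation=[[0,0,0],[0,0,0],[0,0,0],[0,0,0],[0,0,0],[0,0,0],[0,0,0]], slide=[[0,-5,0],[0,-14,0],[0,-24,0],[0,-33,0],[0,-38,0],[0,-39,0],[0,-39,0]], fingers=[1,1,1,1,1,1,1])

```text
time: 26.2
position: [0.6139, -0.1391, 0.2555]
tool_rot: [0.031, -3.141, -0.0]
ft_force: [0.1, -0.4, -2.7]
grip_width: 0.343
```

```bash
python3 - <<'E'
from h import *
plan(yaw=1.2); print(get_state()["ft_force"])
shot("wrist","w8"); shot("side","s11"); shot("top","t10")
im=cv2.imread("pics/w8.png"); cv2.imwrite("pics/w8a.png",cv2.resize(im[180:310,210:430],None,fx=3.6,fy=3.6,interpolation=cv2.INTER_CUBIC))
im=cv2.imread("pics/s11.png"); cv2.imwrite("pics/s11a.png",cv2.resize(im[200:350,330:510],None,fx=4.2,fy=4,interpolation=cv2.INTER_CUBIC))
im=cv2.imread("pics/t10.png"); cv2.imwrite("pics/t10a.png",cv2.resize(im[150:230,300:460],None,fx=4.6,fy=4.6,interpolation=cv2.INTER_CUBIC))
E
```

```text
cur [ 0.6139 -0.1391  0.2555] slide [0. 0. 0.] rot [ 0.02 -0.   -0.06] t 26.2 w 0.343
[ 0.06544195 -0.35497482 -2.65757695]
```

View pics/w8a.png

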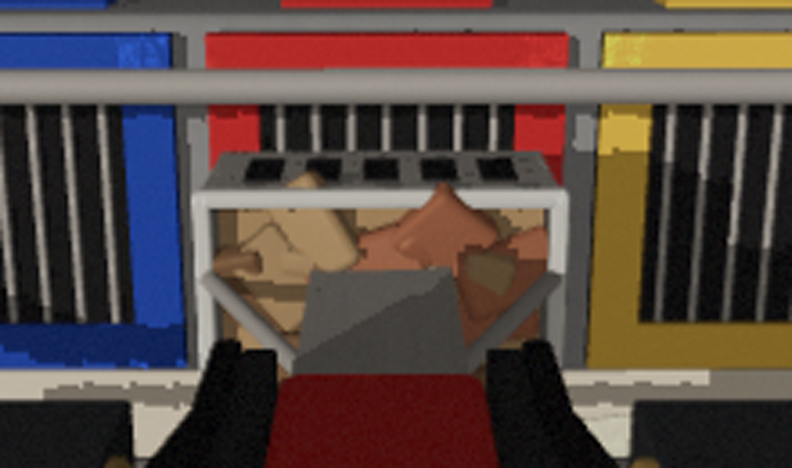

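View pics/s11a.png

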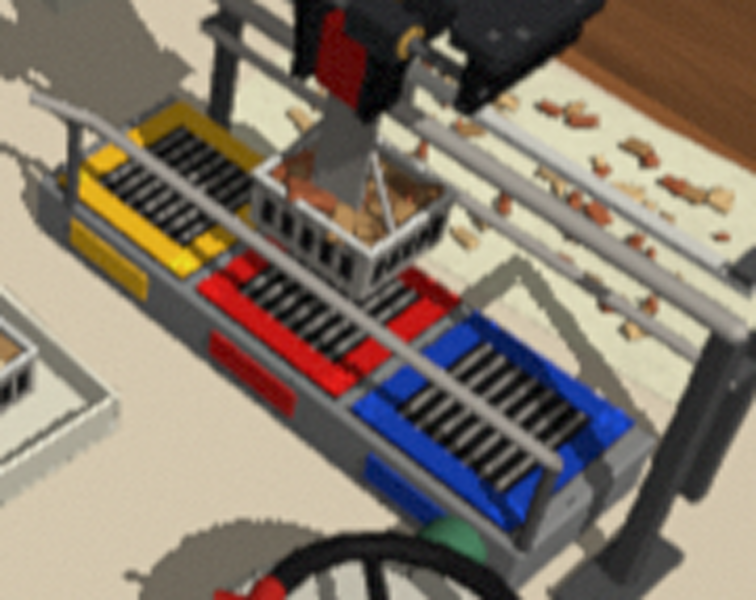

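View pics/t10a.png

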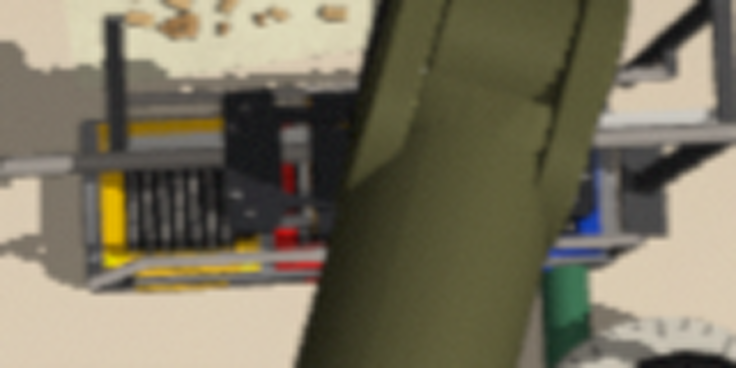

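```bash
python3 - <<'E'
from h import *
c=ldc("w8"); f=lambda x,y:(x/3.6+210,y/3.6+180)
for p,z in(((206,34),.052),((568,34),.052),((193,194),.146),((568,194),.146),((222,154),.106),((540,154),.106)): print(ray("wrist",f(*p),z,c).round(4))
E
```

```text
[ 0.5891 -0.1872  0.052 ]
[ 0.5872 -0.0872  0.052 ]
[ 0.6076 -0.1778  0.146 ]
[ 0.6062 -0.0999  0.146 ]
[ 0.6093 -0.1766  0.106 ]
[ 0.6078 -0.1006  0.106 ]
```

Red is centred within about 2–3 mm by every estimate. I'll shift 1 mm, seat it and release.

Emit:
send_rows(rotation=[[0,0,0],[0,0,0],[0,0,0],[0,0,0],[0,0,0],[0,0,0]], slide=[[0,1,0],[0,1,1],[0,1,2],[0,1,3],[0,1,4],[0,1,4]], fingers=[1,1,1,1,1,1])

```text
time: 26.95
position: [0.6138, -0.1379, 0.2513]
tool_rot: [0.032, -3.141, -0.0]
ft_force: [0.3, 0.5, -3.3]
grip_width: 0.343
```

Emit:
send_rows(rotation=[[0,0,0],[0,0,0],[0,0,0],[0,0,0]], slide=[[0,0,0.5],[0,0,1],[0,0,1],[0,0,1]], fingers=[1,1,1,1])

```text
time: 27.35
position: [0.6139, -0.1379, 0.2507]
tool_rot: [-0.032, 3.141, 0.0]
ft_force: [0.6, -0.1, -1.9]
grip_width: 0.339
```

Weight is going onto the rail. Releasing and rising.

Emit:
send_rows(rotation=[[0,0,0],[0,0,0],[0,0,0],[0,0,0],[0,0,0],[0,0,0],[0,0,0],[0,0,0],[0,0,0],[0,0,0],[0,0,0],[0,0,0]], slide=[[0,0,0.4],[0,0,0.4],[0,0,0.4],[0,0,0],[0,0,0],[0,0,0],[0,0,-5],[0,0,-20],[0,0,-45],[0,0,-75],[0,0,-90],[0,0,-90]], fingers=[1,1,-1,-1,-1,-1,-1,-1,-1,-1,-1,-1])

```text
time: 28.55
position: [0.615, -0.1385, 0.3439]
tool_rot: [-0.032, 3.136, -0.001]
ft_force: [0.0, -0.4, -0.4]
grip_width: 0.996
```

```bash
python3 - <<'E'
from h import *
shot("wrist","w9"); shot("side","s12"); plan((.36,.262,.24),-13)
im=cv2.imread("pics/w9.png"); cv2.imwrite("pics/w9a.png",cv2.resize(im[170:310,180:450],None,fx=2.9,fy=2.9,interpolation=cv2.INTER_CUBIC))
im=cv2.imread("pics/s12.png"); cv2.imwrite("pics/s12a.png",cv2.resize(im[130:330,150:510],None,fx=2.2,fy=2.2,interpolation=cv2.INTER_CUBIC))
E
```

```text
cur [ 0.6138 -0.1379  0.3401] slide [245.5 405.  100.3] rot [ 1.000e-02 -2.000e-02  1.417e+01] t 28.65 w 0.998
```

View pics/w9a.png

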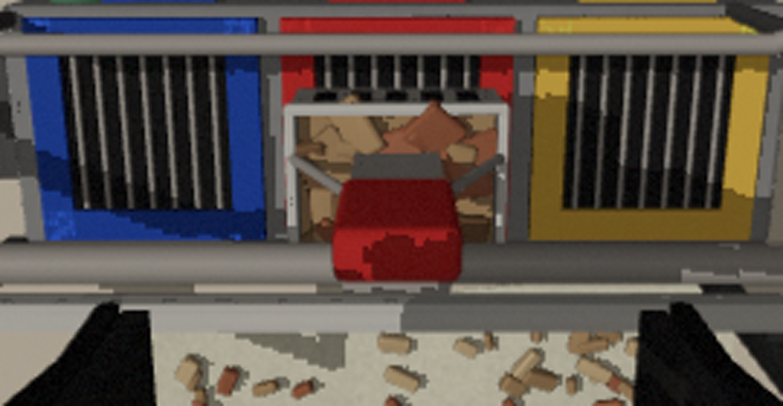

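View pics/s12a.png

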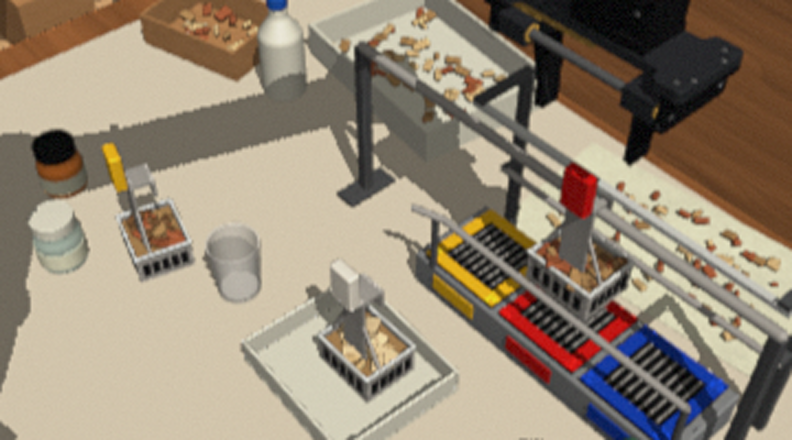

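Red hangs centred; yellow is still where it was (side px about (201,205)). Going to yellow.

Emit:
send_rows(rotation=[[0,0,0],[0,0,1],[0,0,3],[0,0,5],[0,0,7],[0,0,9],[0,0,11],[0,0,13],[0,0,14.7],[0,0,14.7],[0,0,14.7],[0,0,14.7]], slide=[[5,10,0],[20,32,0],[42,68,0],[66,108,0],[90,148,0],[114,188,5],[138,228,15],[162,268,28],[186,306,45],[208,342,62],[228,376,82],[240,396,95]], fingers=[-1,-1,-1,-1,-1,-1,-1,-1,-1,-1,-1,-1])

```text
time: 29.85
position: [0.3618, 0.2553, 0.2429]
tool_rot: [-0.362, -3.118, 0.003]
ft_force: [0.2, 0.2, -0.4]
grip_width: 0.998
```

```bash
python3 - <<'E'
from h import *
plan((.357,.263,.235),-13.5)
E
```

```text
cur [0.3618 0.2553 0.2429] slide [6.4 6.4 7.9] rot [-0.14 -0.14  0.26] t 29.85 w 0.998
```

Emit:
send_rows(rotation=[[0,0,0.2],[0,0,0.2],[0,0,0.2],[0,0,0.2]], slide=[[5,5,5],[5,6,8],[5,6,8],[5,6,8]], fingers=[-1,-1,-1,-1])

```text
time: 30.25
position: [0.3636, 0.259, 0.2381]
tool_rot: [0.38, 3.118, 0.001]
ft_force: [0.3, -1.2, -1.0]
grip_width: 1.0
```

```bash
python3 - <<'E'
from h import *
plan((.358,.2635,.235),-13.5)
shot("wrist","w10")
im=cv2.imread("pics/w10.png"); cv2.imwrite("pics/w10a.png",cv2.resize(im[130:330,200:440],None,fx=3.3,fy=3,interpolation=cv2.INTER_CUBIC))
E
```

```text
cur [0.3636 0.259  0.2381] slide [6.5 3.  3.1] rot [ 0.03  0.05 -0.39] t 30.25 w 1.0
```

View pics/w10a.png

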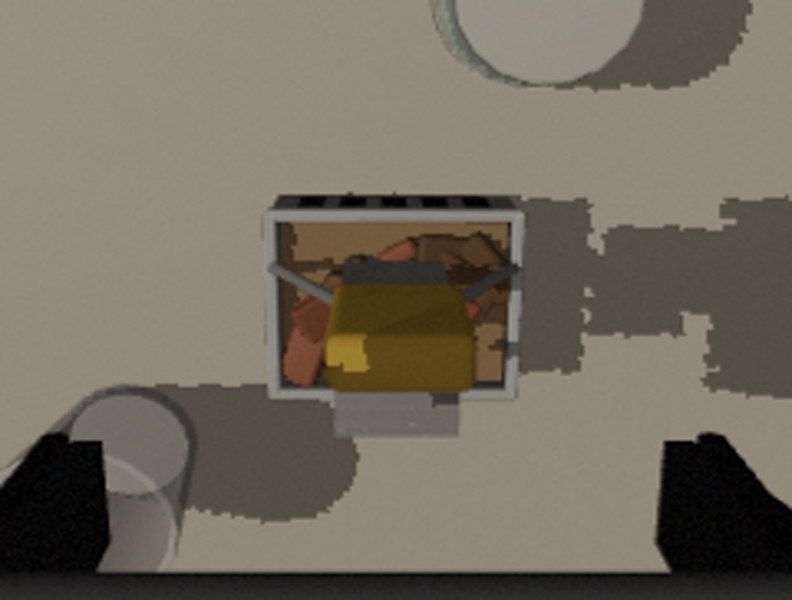

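```bash
python3 - <<'E'
from h import *
c=ldc("w10"); g=ray("wrist",(321.5,250.8),.166,c); print(g, np.hypot(*g[:2])); plan((g[0],g[1],.149),-13.5); print(get_state()["joint_positions"])
E
```

```text
[0.35821372 0.26470596 0.166     ] 0.4454057855123094
cur [0.3636 0.2591 0.2382] slide [ 6.6  4.  89.2] rot [ 0.05  0.05 -0.38] t 30.3 w 1.002
[-0.83117989 -0.11477585  0.141557    1.94494573  0.01683299  1.30914069
  0.63360209]
```

Emit:
send_rows(rotation=[[0,0,-0.4],[0,0,-0.4],[0,0,-0.4],[0,0,-0.4],[0,0,-0.4],[0,0,-0.4]], slide=[[4,3,2],[7,4,10],[7,4,20],[7,4,30],[7,4,40],[7,4,40]], fingers=[-1,-1,-1,-1,-1,-1])

```text
time: 30.9
position: [0.3557, 0.2648, 0.1955]
tool_rot: [-0.365, -3.118, 0.004]
ft_force: [0.4, -0.5, 0.3]
grip_width: 1.002
```

```bash
python3 - <<'E'
from h import *
plan((.3582,.2647,.149),-13.5)
E
```

```text
cur [0.3557 0.2648 0.1955] slide [-2.5  0.6 46.5] rot [-0.17 -0.11  0.16] t 30.9 w 1.002
```

Emit:
send_rows(rotation=[[0,0,0],[0,0,0],[0,0,0],[0,0,0],[0,0,0],[0,0,0],[0,0,0]], slide=[[-2,0.5,0],[-2,0.5,10],[-2,0.5,22],[-2,0.5,34],[-2,0.5,44],[-2,0.5,46.5],[-2,0.5,46.5]], fingers=[-1,-1,-1,-1,-1,-1,-1])

```text
time: 31.6
position: [0.3583, 0.2655, 0.1504]
tool_rot: [-0.365, -3.12, 0.001]
ft_force: [0.2, 1.2, -0.1]
grip_width: 1.0
```

```bash
python3 - <<'E'
from h import *
plan((.3582,.2647,.149),-13.5)
shot("wrist","w11")
im=cv2.imread("pics/w11.png"); cv2.imwrite("pics/w11z.png",cv2.resize(im[200:310,250:390],None,fx=5,fy=5,interpolation=cv2.INTER_CUBIC))
E
```

```text
cur [0.3583 0.2655 0.1504] slide [-0.1 -0.8  1.4] rot [-0.06 -0.04  0.17] t 31.6 w 1.0
```

View pics/w11z.png

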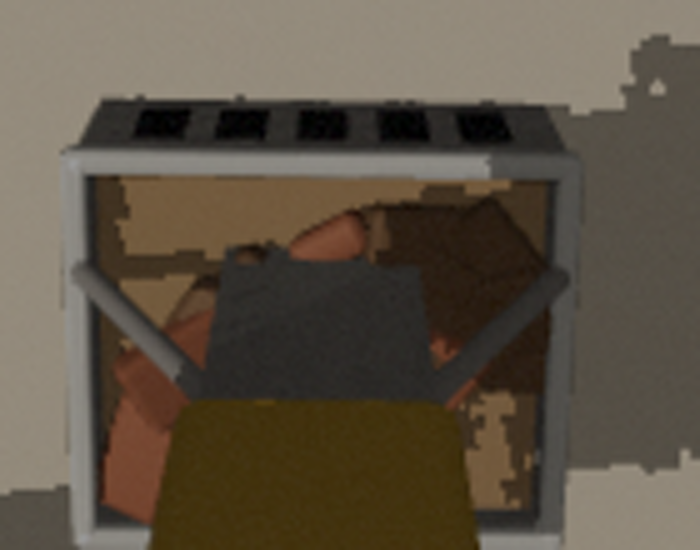

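Compared with the dry reference, the basket is about 2 mm nearer the robot in the jaws. I'll correct that and close.

Emit:
send_rows(rotation=[[0,0,0],[0,0,0],[0,0,0],[0,0,0],[0,0,0],[0,0,0],[0,0,0],[0,0,0],[0,0,0],[0,0,0],[0,0,0],[0,0,0]], slide=[[1,-1,0.5],[2,-1.5,1],[2,-1.5,1],[2,-1.5,1],[2,-1.5,1],[2,-1.5,1],[2,-1.5,1],[2,-1.5,1],[2,-1.5,1],[2,-1.5,1],[2,-1.5,1],[2,-1.5,1]], fingers=[-1,-1,-1,1,1,1,1,1,1,1,1,1])

```text
time: 32.85
position: [0.3563, 0.2647, 0.15]
tool_rot: [-0.365, -3.12, 0.0]
ft_force: [0.0, -0.9, 0.1]
grip_width: 0.345
```

```bash
python3 - <<'E'
from h import *
plan((.3582,.2647,.149),-13.5)
shot("wrist","w12")
im=cv2.imread("pics/w12.png"); cv2.imwrite("pics/w12z.png",cv2.resize(im[200:310,250:390],None,fx=5,fy=5,interpolation=cv2.INTER_CUBIC))
E
```

```text
cur [0.3563 0.2647 0.15  ] slide [-1.8  0.5  1. ] rot [-0.   -0.    0.17] t 32.85 w 0.345
```

View pics/w12z.png

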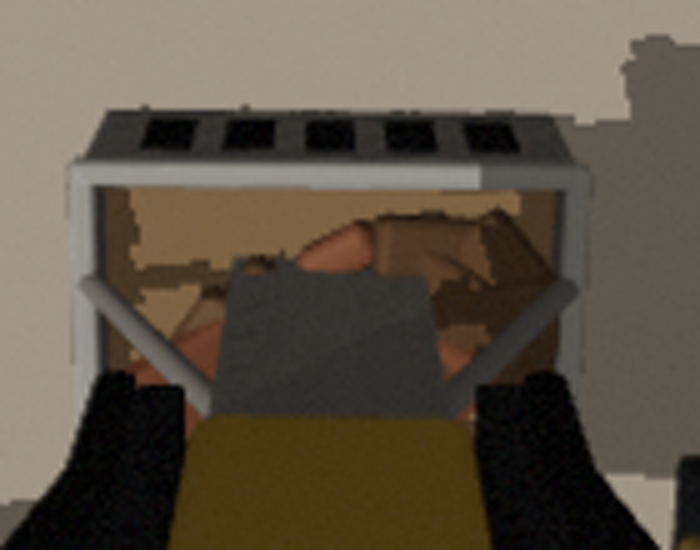

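Emit:
send_rows(rotation=[[0,0,0],[0,0,0],[0,0,0],[0,0,0],[0,0,0],[0,0,0],[0,0,0],[0,0,0],[0,0,0],[0,0,0],[0,0,0],[0,0,0]], slide=[[0,0,-3],[0,0,-10],[0,0,-22],[0,0,-38],[-5,0,-56],[-10,0,-76],[-16,0,-98],[-24,0,-120],[-32,0,-136],[-38,0,-146],[-40,0,-150],[-40,0,-150]], fingers=[1,1,1,1,1,1,1,1,1,1,1,1])

```text
time: 34.1
position: [0.3954, 0.2554, 0.3003]
tool_rot: [0.365, 3.12, 0.001]
ft_force: [0.5, 1.1, -1.8]
grip_width: 0.341
```

```bash
python3 - <<'E'
from h import *
plan((.53,.10,.297),1.2);print(get_state()["ft_force"])
E
```

```text
cur [0.3954 0.2554 0.3003] slide [-166.9 -120.1    3.3] rot [ 2.000e-02  1.000e-02 -1.456e+01] t 34.1 w 0.341
[ 0.47331744  1.10280808 -1.80396324]
```

Emit:
send_rows(rotation=[[0,0,-0.5],[0,0,-1.5],[0,0,-3],[0,0,-5],[0,0,-7],[0,0,-9],[0,0,-11],[0,0,-13],[0,0,-14],[0,0,-14.5],[0,0,-14.5],[0,0,-14.5]], slide=[[-4,-3,0],[-14,-10,0],[-30,-22,1],[-50,-36,1],[-72,-52,2],[-95,-68,2],[-118,-85,3],[-140,-100,3],[-156,-112,3],[-165,-118,3],[-167,-120,3],[-167,-120,3]], fingers=[1,1,1,1,1,1,1,1,1,1,1,1])

```text
time: 35.3
position: [0.5296, 0.1, 0.2962]
tool_rot: [0.031, -3.14, 0.001]
ft_force: [0.0, 0.8, -2.8]
grip_width: 0.343
```

```bash
python3 - <<'E'
from h import *
plan((.609,.10,.297),1.2);print(get_state()["ft_force"])
E
```

```text
cur [0.5296 0.1    0.2962] slide [-79.4  -1.6  -0.9] rot [-0.02 -0.1  -0.06] t 35.3 w 0.343
[ 0.04914097  0.77670671 -2.80182355]
```

Emit:
send_rows(rotation=[[0,0,0],[0,0,0],[0,0,0],[0,0,0],[0,0,0],[0,0,0],[0,0,0],[0,0,0],[0,0,0],[0,0,0],[0,0,0]], slide=[[-3,-2,-1],[-10,-2,-1],[-20,-2,-1],[-32,-2,-1],[-45,-2,-1],[-58,-2,-1],[-69,-2,-1],[-77,-2,-1],[-80,-2,-1],[-80,-2,-1],[-80,-2,-1]], fingers=[1,1,1,1,1,1,1,1,1,1,1])

```text
time: 36.4
position: [0.6098, 0.0998, 0.2981]
tool_rot: [0.032, -3.141, -0.0]
ft_force: [0.1, 0.8, -3.4]
grip_width: 0.345
```

```bash
python3 - <<'E'
from h import *
plan((.609,.10,.2565),1.2); print(get_state()["ft_force"])
shot("side","s13");im=cv2.imread("pics/s13.png"); cv2.imwrite("pics/s13a.png",cv2.resize(im[100:300,250:450],None,fx=3,fy=3,interpolation=cv2.INTER_CUBIC))
E
```

```text
cur [0.6098 0.0998 0.2981] slide [ 0.8  0.2 41.6] rot [ 0.01 -0.02 -0.03] t 36.4 w 0.345
[ 0.06714529  0.77079633 -3.37836098]
```

View pics/s13a.png

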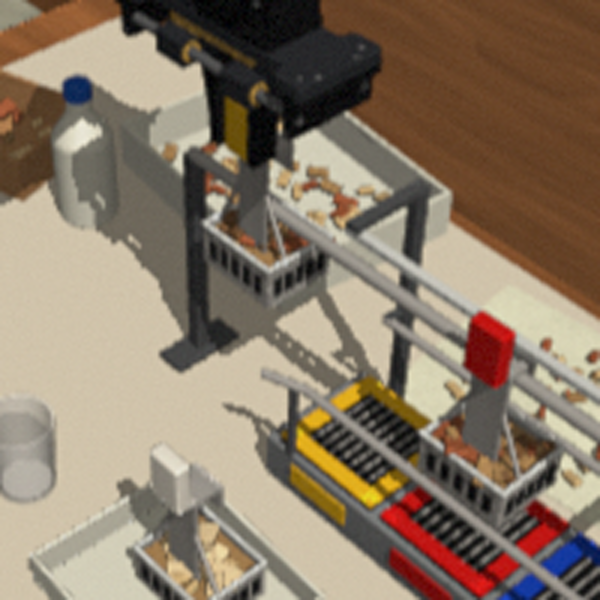

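Yellow is posed over the rail as red was. Lowering.

Emit:
send_rows(rotation=[[0,0,0],[0,0,0],[0,0,0],[0,0,0],[0,0,0],[0,0,0],[0,0,0],[0,0,0],[0,0,0]], slide=[[0.8,0,3],[0.8,0,9],[0.8,0,16],[0.8,0,24],[0.8,0,31],[0.8,0,37],[0.8,0,41],[0.8,0,41.5],[0.8,0,41.5]], fingers=[1,1,1,1,1,1,1,1,1])

```text
time: 37.35
position: [0.6094, 0.0998, 0.2566]
tool_rot: [-0.032, 3.141, 0.0]
ft_force: [-0.7, 0.2, -2.3]
grip_width: 0.342
```

Emit:
send_rows(rotation=[[0,0,0],[0,0,0],[0,0,0],[0,0,0],[0,0,0],[0,0,0],[0,0,0],[0,0,0],[0,0,0],[0,0,0],[0,0,0],[0,0,0]], slide=[[0,-5,0],[0,-14,0],[0,-26,0],[0,-40,0],[0,-55,0],[0,-70,0],[0,-85,0],[0,-100,0],[0,-113,0],[0,-122,0],[0,-127,0],[0,-128,0]], fingers=[1,1,1,1,1,1,1,1,1,1,1,1])

```text
time: 38.55
position: [0.6119, -0.0288, 0.2565]
tool_rot: [0.031, -3.141, -0.0]
ft_force: [-0.3, 0.8, -2.6]
grip_width: 0.341
```

```bash
python3 - <<'E'
from h import *
plan((.6118,-.028,.2565),1.2); print(get_state()["ft_force"])
shot("wrist","w13"); shot("side","s14")
im=cv2.imread("pics/w13.png"); cv2.imwrite("pics/w13a.png",cv2.resize(im[180:310,210:430],None,fx=3.6,fy=3.6,interpolation=cv2.INTER_CUBIC))
im=cv2.imread("pics/s14.png"); cv2.imwrite("pics/s14a.png",cv2.resize(im[170:350,330:510],None,fx=3.6,fy=3.3,interpolation=cv2.INTER_CUBIC))
E
```

```text
cur [ 0.6119 -0.0288  0.2565] slide [0.1 0.8 0. ] rot [ 0.   -0.   -0.07] t 38.55 w 0.341
[-0.33129918  0.79886759 -2.63522391]
```

View pics/w13a.png

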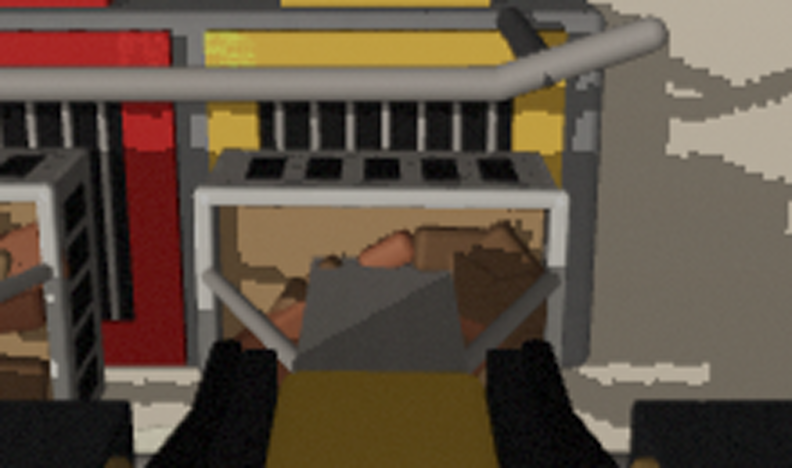

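View pics/s14a.png

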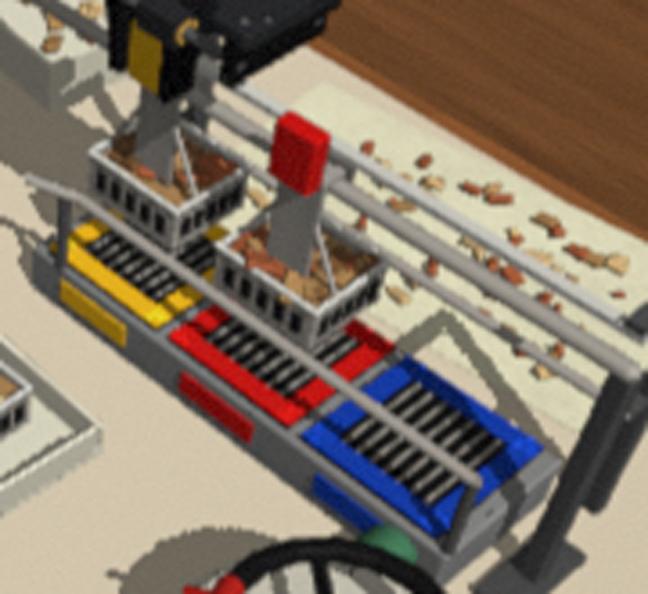

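Spacing and centring match red's. Nudge 1 mm, seat and release.

Emit:
send_rows(rotation=[[0,0,0],[0,0,0],[0,0,0],[0,0,0],[0,0,0],[0,0,0],[0,0,0],[0,0,0]], slide=[[0,1,0],[0,1,1],[0,1,2],[0,1,3],[0,1,4],[0,1,4.6],[0,1,4.6],[0,1,4.6]], fingers=[1,1,1,1,1,1,1,1])

```text
time: 39.45
position: [0.6119, -0.0271, 0.2521]
tool_rot: [-0.032, 3.141, 0.0]
ft_force: [-0.7, 0.9, -0.9]
grip_width: 0.342
```

Emit:
send_rows(rotation=[[0,0,0],[0,0,0],[0,0,0],[0,0,0],[0,0,0],[0,0,0],[0,0,0],[0,0,0],[0,0,0],[0,0,0],[0,0,0],[0,0,0]], slide=[[0,0,0.4],[0,0,0.4],[0,0,0.4],[0,0,0],[0,0,0],[0,0,0],[0,0,-5],[0,0,-20],[0,0,-45],[0,0,-75],[0,0,-100],[0,0,-100]], fingers=[1,1,-1,-1,-1,-1,-1,-1,-1,-1,-1,-1])

```text
time: 40.65
position: [0.6136, -0.0277, 0.3577]
tool_rot: [-0.032, 3.133, 0.001]
ft_force: [-0.2, 0.1, 0.4]
grip_width: 0.995
```

```bash
python3 - <<'E'
from h import *
shot("wrist","w14"); shot("side","s15"); plan((.45,-.333,.30),1.2)
im=cv2.imread("pics/w14.png"); cv2.imwrite("pics/w14a.png",cv2.resize(im[150:310,100:450],None,fx=2.2,fy=2.2,interpolation=cv2.INTER_CUBIC))
E
```

```text
cur [ 0.6122 -0.0273  0.3533] slide [ 168.5 -302.3   52.9] rot [ 0.01  0.13 -0.04] t 40.75 w 1.002
```

View pics/w14a.png

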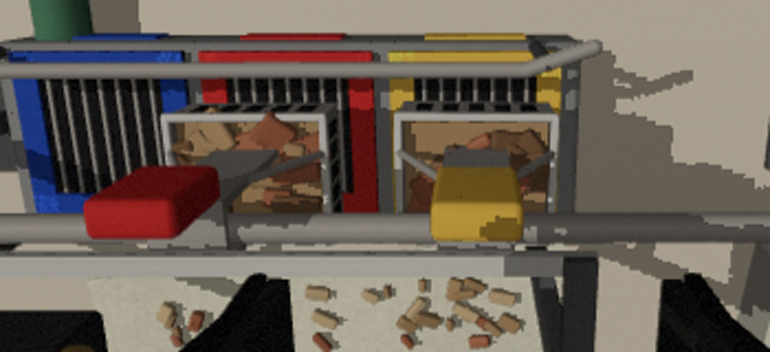

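View pics/s15.png

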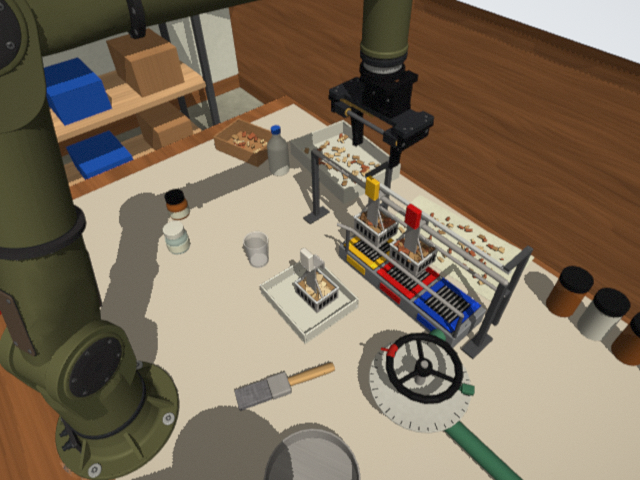

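Both baskets hang, the dry one stands in the tray, and no blue basket is on the table. Now to look at the wheel, closing the fingers on the way.

Emit:
send_rows(rotation=[[0,0,0],[0,0,0],[0,0,0],[0,0,0],[0,0,0],[0,0,0],[0,0,0],[0,0,0],[0,0,0],[0,0,0],[0,0,0],[0,0,0]], slide=[[8,-10,0],[24,-35,0],[45,-75,0],[65,-115,0],[85,-155,0],[100,-195,0],[110,-235,0],[115,-268,5],[118,-290,15],[118,-300,20],[118,-302,20],[118,-302,20]], fingers=[-1,-1,1,1,1,1,1,1,1,1,1,1])

```text
time: 41.95
position: [0.5003, -0.3305, 0.3315]
tool_rot: [0.033, -3.141, -0.002]
ft_force: [0.4, 0.5, -0.5]
grip_width: 0.17
```

Emit:
send_rows(rotation=[[0,0,0],[0,0,0],[0,0,0],[0,0,0],[0,0,0]], slide=[[0,0,0],[0,0,0],[0,0,0],[0,0,0],[0,0,0]], fingers=[1,1,1,1,1])

```text
time: 42.45
position: [0.5002, -0.3313, 0.3321]
tool_rot: [-0.033, 3.141, 0.0]
ft_force: [-1.2, 0.2, -0.3]
grip_width: 0.006
```

```bash
python3 - <<'E'
from h import *
shot("wrist","w15"); plan(yaw=1.2); print(get_state()["joint_positions"])
im=cv2.imread("pics/w15.png"); cv2.imwrite("pics/w15a.png",cv2.resize(im[80:310,200:440],None,fx=3.2,fy=2.6,interpolation=cv2.INTER_CUBIC))
E
```

```text
cur [ 0.5002 -0.3314  0.3321] slide [0. 0. 0.] rot [ 0.    0.02 -0.02] t 42.5 w 0.005
[-0.06595255  0.2180655   0.72847321  1.46999063 -0.14504847  1.50823789
  2.25111705]
```

View pics/w15.png

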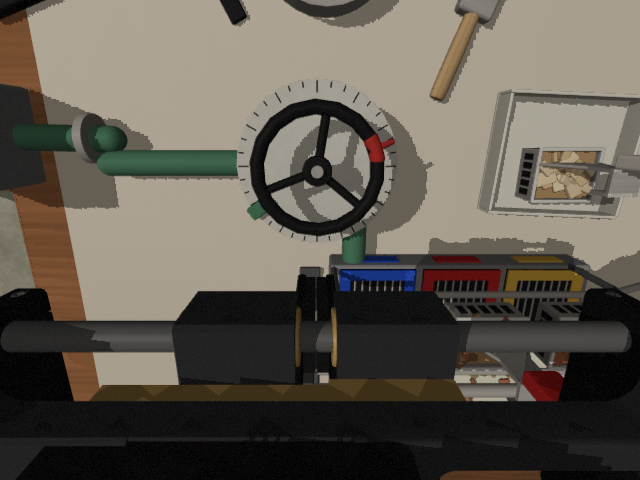

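View pics/w15a.png

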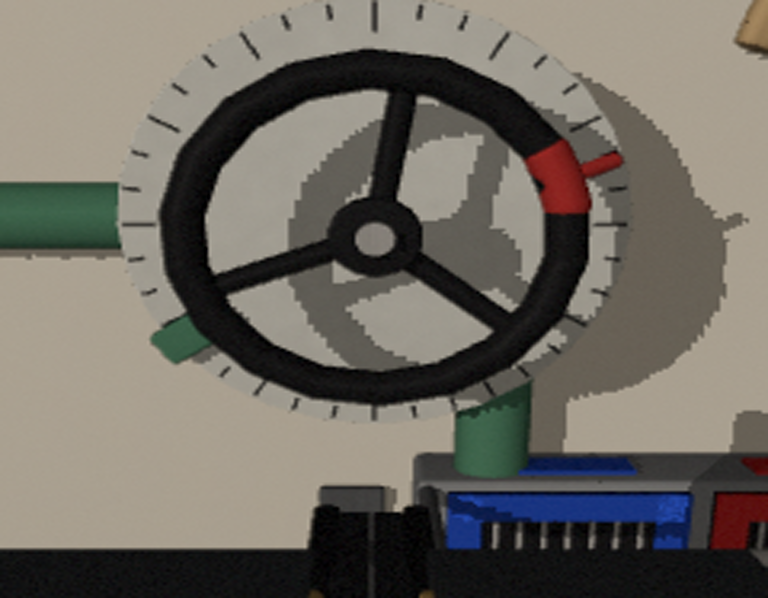

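The view shows the hub at about (317,172), the mark at (376,149) and the clip at (256,210). Computing the geometry.

```bash
python3 - <<'E'
from h import *
c=ldc("w15"); f=lambda x,y:(x/3.2+200,y/2.6+80)
for n,p,z in(("hub",(375,240),.135),("rimL",(160,222),.125),("rimR",(588,230),.125),("rimT",(372,50),.128),("rimB",(375,403),.122),("mark",(562,180),.130),("clip",(180,338),.083),("discL",(118,215),.071),("discR",(632,200),.071),("spokeend",(505,328),.125),("sp2",(400,92),.125),("sp3",(215,285),.125)):
    print(n,ray("wrist",f(*p),z,c).round(4))
C=np.array([.4545,-.331])
for n,p,z in(("mark",(562,180),.130),("clip",(180,338),.083),("spoke",(505,328),.125)):
    v=ray("wrist",f(*p),z,c)[:2]-C; print(n,np.degrees(np.arctan2(v[1],v[0])),np.hypot(*v))
E
```

```text
hub [ 0.457  -0.3302  0.135 ]
rimL [ 0.4527 -0.3964  0.125 ]
rimR [ 0.453  -0.2645  0.125 ]
rimT [ 0.3909 -0.3325  0.128 ]
rimB [ 0.5237 -0.3287  0.122 ]
mark [ 0.4346 -0.2747  0.13  ]
clip [ 0.5067 -0.3988  0.083 ]
discL [ 0.4548 -0.4212  0.071 ]
discR [ 0.4448 -0.2392  0.071 ]
spokeend [ 0.4913 -0.288   0.125 ]
sp2 [ 0.4047 -0.3239  0.125 ]
sp3 [ 0.4763 -0.38    0.125 ]
mark 109.48009202995884 0.05975178822240806
clip -52.429683883987266 0.08553539594667309
spoke 49.42060960932786 0.05662093943364557
```

Emit:
send_rows(rotation=[[0,0,8],[0,0,16],[0,0,24],[0,0,32],[0,0,40],[0,0,48],[0,0,56],[0,0,64],[0,0,72],[0,0,80],[0,0,88],[0,0,96]], slide=[[0,0,0],[0,0,0],[0,0,0],[0,0,0],[0,0,0],[0,0,0],[0,0,0],[0,0,0],[0,0,0],[0,0,0],[0,0,0],[0,0,0]], fingers=[1,1,1,1,1,1,1,1,1,1,1,1])

```text
time: 43.7
position: [0.5001, -0.3315, 0.332]
tool_rot: [2.319, 2.119, 0.0]
ft_force: [0.0, -0.6, 0.1]
grip_width: 0.002
```

Emit:
send_rows(rotation=[[0,0,8],[0,0,16],[0,0,24],[0,0,32],[0,0,40],[0,0,48],[0,0,56],[0,0,64],[0,0,72],[0,0,80],[0,0,88],[0,0,96]], slide=[[0,0,0],[0,0,0],[0,0,0],[0,0,0],[0,0,0],[0,0,0],[0,0,0],[0,0,0],[0,0,0],[0,0,0],[0,0,0],[0,0,0]], fingers=[1,1,1,1,1,1,1,1,1,1,1,1])

```text
time: 44.9
position: [0.5001, -0.3314, 0.3319]
tool_rot: [-3.127, 0.305, -0.0]
ft_force: [0.6, 1.0, 0.2]
grip_width: 0.004
```

```bash
python3 - <<'E'
from h import *
plan((.4878,-.3232,.20),-255); print(get_state()["joint_positions"].round(2))
E
```

```text
cur [ 0.5001 -0.3314  0.3319] slide [-13.7  -5.7 131.9] rot [-0.    0.   63.85] t 44.9 w 0.004
[-0.39  0.34  1.2   1.48 -0.32  1.54 -0.96]
```

Emit:
send_rows(rotation=[[0,0,8],[0,0,16],[0,0,16]], slide=[[0,0,0],[0,0,0],[0,0,0]], fingers=[1,1,1])

```text
time: 45.2
position: [0.5001, -0.3315, 0.3319]
tool_rot: [-3.056, 0.729, -0.0]
ft_force: [0.2, 0.6, 0.3]
grip_width: 0.007
```

```bash
python3 - <<'E'
from h import *
print(get_state()["joint_positions"].round(3))
E
```

```text
[-0.39   0.346  1.205  1.479 -0.322  1.537 -1.233]
```

Joint 3 is being held at its margin and joint 7 carries the turn. Continuing.

Emit:
send_rows(rotation=[[0,0,8],[0,0,16],[0,0,24],[0,0,32],[0,0,40],[0,0,48],[0,0,48]], slide=[[0,0,0],[0,0,0],[0,0,0],[0,0,0],[0,0,0],[0,0,0],[0,0,0]], fingers=[1,1,1,1,1,1,1])

```text
time: 45.9
position: [0.5001, -0.3315, 0.332]
tool_rot: [-2.498, 1.905, -0.0]
ft_force: [0.6, -0.3, -0.2]
grip_width: 0.003
```

```bash
python3 - <<'E'
from h import *
plan((.4878,-.3232,.20),-255); print(get_state()["joint_positions"].round(2))
E
```

```text
cur [ 0.5001 -0.3315  0.332 ] slide [-11.2   9.7 132. ] rot [-0.01  0.    0.32] t 45.9 w 0.003
[-0.4   0.35  1.22  1.48 -0.33  1.54 -2.06]
```

Emit:
send_rows(rotation=[[0,0,0],[0,0,0],[0,0,0],[0,0,0],[0,0,0],[0,0,0],[0,0,0]], slide=[[-4,3,15],[-8,7,40],[-11,10,70],[-11,10,100],[-11,10,122],[-11,10,132],[-11,10,132]], fingers=[1,1,1,1,1,1,1])

```text
time: 46.6
position: [0.4871, -0.3231, 0.199]
tool_rot: [2.498, -1.905, -0.003]
ft_force: [0.3, -0.7, 0.8]
grip_width: 0.008
```

```bash
python3 - <<'E'
from h import *
plan((.4878,-.3232,.128),-255); print(get_state()["joint_positions"].round(3))
shot("side","s16"); shot("wrist","w16")
im=cv2.imread("pics/s16.png"); cv2.imwrite("pics/s16a.png",cv2.resize(im[260:440,330:530],None,fx=3.6,fy=3.3,interpolation=cv2.INTER_CUBIC))
E
```

```text
cur [ 0.4871 -0.3231  0.199 ] slide [ 0.4 -0.8 71. ] rot [0.09 0.08 0.33] t 46.6 w 0.008
[-0.4    0.391  1.171  1.714 -0.373  1.29  -2.022]
```

View pics/s16a.png

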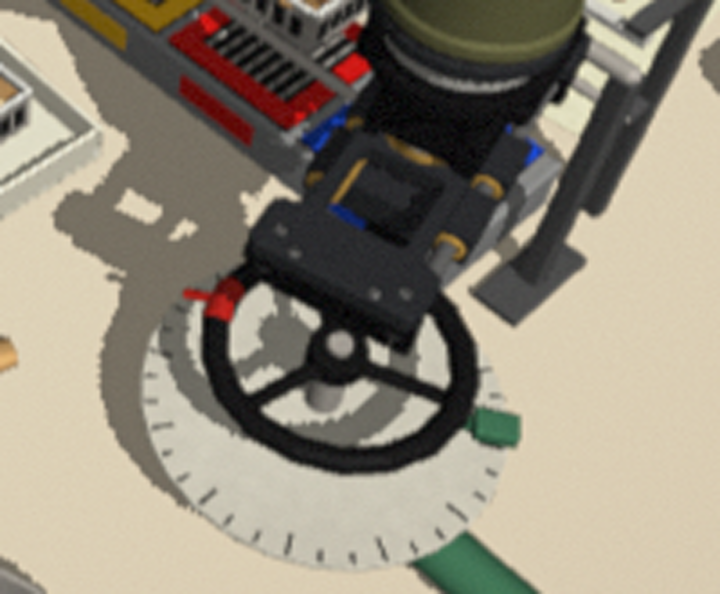

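View pics/w16.png

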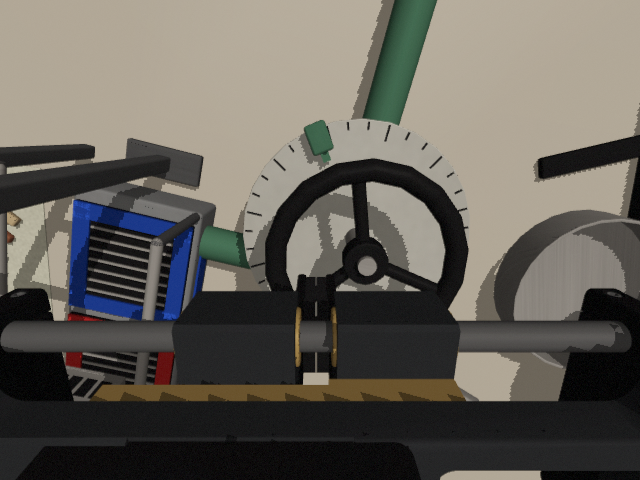

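Emit:
send_rows(rotation=[[0,0,0],[0,0,0],[0,0,0],[0,0,0],[0,0,0],[0,0,0],[0,0,0],[0,0,0]], slide=[[0,-1,10],[0,-1,25],[0,-1,38],[0,-1,48],[0,-1,56],[0,-1,64],[0,-1,70],[0,-1,71]], fingers=[1,1,1,1,1,1,1,1])

```text
time: 47.5
position: [0.4882, -0.323, 0.1282]
tool_rot: [2.495, -1.909, -0.002]
ft_force: [0.1, -0.2, 0.2]
grip_width: 0.005
```

```bash
python3 - <<'E'
from h import *
plan((.4878,-.3232,.128),-255); s=get_state();print(s["joint_positions"].round(3),s["ft_force"].round(1))
E
```

```text
cur [ 0.4882 -0.323   0.1282] slide [0.  0.5 0.2] rot [0.04 0.04 0.16] t 47.5 w 0.005
[-0.342  0.465  1.106  1.789 -0.45   1.171 -1.973] [ 0.1 -0.2  0.2]
```

Emit:
send_rows(rotation=[[0,0,-5],[0,0,-10],[0,0,-15],[0,0,-20],[0,0,-25],[0,0,-30],[0,0,-35],[0,0,-40]], slide=[[-3,0.1,0],[-5.9,0.5,0],[-8.8,1.2,0],[-11.6,2.1,0],[-14.4,3.2,0],[-17,4.6,0],[-19.5,6.1,0],[-21.9,8,0]], fingers=[1,1,1,1,1,1,1,1])

```text
time: 48.3
position: [0.4773, -0.3048, 0.1297]
tool_rot: [2.999, -0.934, 0.009]
ft_force: [4.6, -2.3, -4.5]
grip_width: 0.007
```

```bash
python3 - <<'E'
from h import *
plan(); s=get_state();print(s["joint_positions"].round(3),s["ft_force"].round(1)); p=s["position"][:2]-[.455,-.332]; print(np.degrees(np.arctan2(p[1],p[0])),np.hypot(*p))
shot("side","s17"); shot("wrist","w17")
im=cv2.imread("pics/s17.png"); cv2.imwrite("pics/s17a.png",cv2.resize(im[260:440,330:530],None,fx=3.6,fy=3.3,interpolation=cv2.INTER_CUBIC))
E
```

```text
cur [ 0.4773 -0.3048  0.1297] slide [0. 0. 0.] rot [0. 0. 0.] t 48.3 w 0.007
[-0.305  0.342  0.98   1.838 -0.315  1.123 -1.389] [ 4.6 -2.3 -4.5]
50.64017117139207 0.03519688065822455
```

View pics/s17a.png

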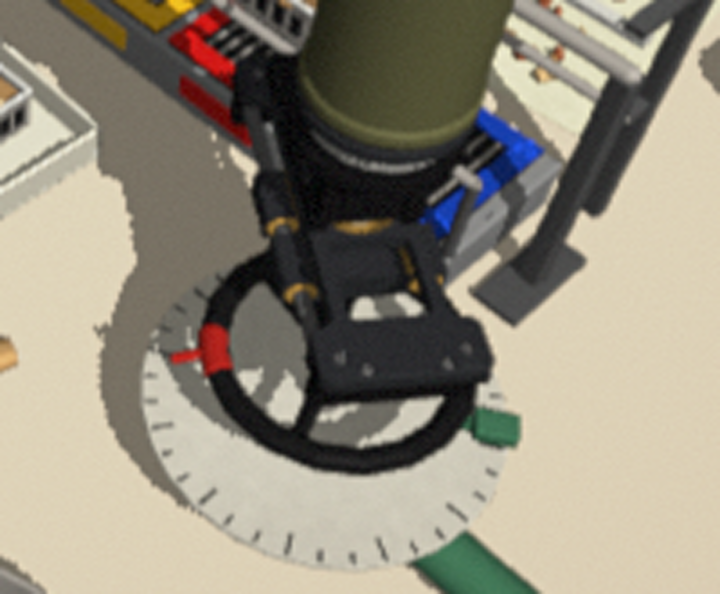

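View pics/w17.png

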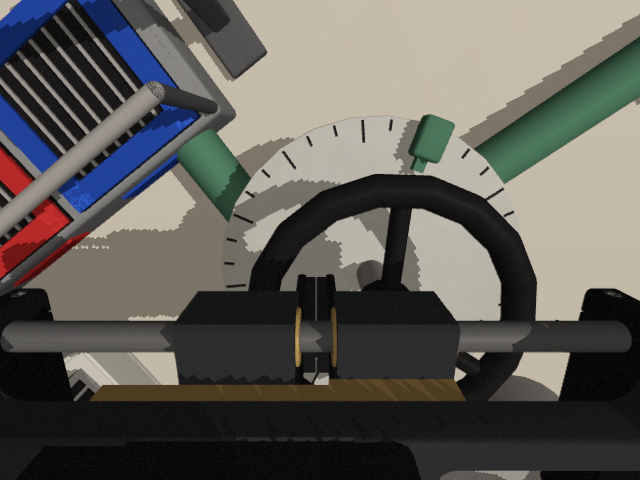

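The wheel follows (the mark moved on, about 5 N push). Continuing the arc.

Emit:
send_rows(rotation=[[0,0,-5],[0,0,-10],[0,0,-15],[0,0,-20],[0,0,-25],[0,0,-30],[0,0,-35],[0,0,-40],[0,0,-45],[0,0,-50],[0,0,-55],[0,0,-60]], slide=[[-3,0.1,0],[-5.9,0.5,0],[-8.8,1.2,0],[-11.6,2.1,0],[-14.4,3.2,0],[-17,4.6,0],[-19.5,6.1,0],[-21.9,8,0],[-24,10,0],[-26,12.1,0],[-27.9,14.5,0],[-29.4,17,0]], fingers=[1,1,1,1,1,1,1,1,1,1,1,1])

```text
time: 49.6
position: [0.4431, -0.2998, 0.1294]
tool_rot: [-3.064, -0.689, -0.005]
ft_force: [4.5, 2.8, -0.6]
grip_width: 0.008
```

```bash
cat >> h.py <<'E'
def wh(C=(.455,-.332)):
    s=get_state();R=Rt();v=np.array([C[0],C[1],s["position"][2]])-s["position"]; p=-v[:2]
    print("finger ang %.1f r %.4f"%(np.degrees(np.arctan2(p[1],p[0])),np.hypot(*p)),"centre in tool",(R.T@v*1000).round(1),"yaw_y",np.degrees(np.arctan2(R[1,1],R[0,1])).round(1),"z",s["position"][2].round(4),"tilt",R[:,2].round(3),"q",s["joint_positions"].round(2),"F",s["ft_force"].round(1),s["time"])
E
python3 - <<'E'
from h import *
wh(); shot("side","s18")
im=cv2.imread("pics/s18.png"); cv2.imwrite("pics/s18a.png",cv2.resize(im[260:440,330:530],None,fx=3.6,fy=3.3,interpolation=cv2.INTER_CUBIC))
E
```

```text
finger ang 110.3 r 0.0344 centre in tool [-3.  34.2 -0. ] yaw_y -64.7 z 0.1294 tilt [ 0.003  0.002 -1.   ] q [-0.19  0.21  0.82  1.91 -0.18  1.09 -0.42] F [ 4.5  2.8 -0.6] 49.6
```

View pics/s18a.png

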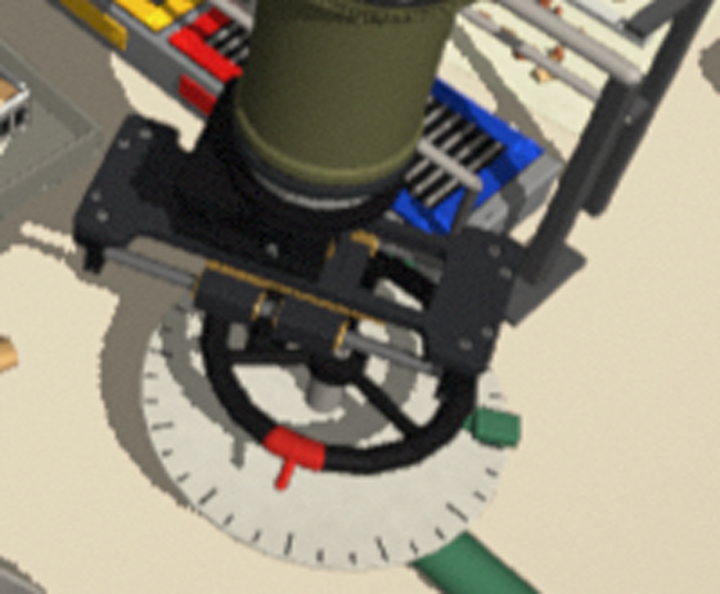

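Emit:
send_rows(rotation=[[0,0,-5],[0,0,-10],[0,0,-15],[0,0,-20],[0,0,-25],[0,0,-30],[0,0,-35],[0,0,-40],[0,0,-45],[0,0,-50],[0,0,-55],[0,0,-60]], slide=[[-3,0.1,0],[-5.9,0.5,0],[-8.8,1.2,0],[-11.6,2.1,0],[-14.4,3.2,0],[-17,4.6,0],[-19.5,6.1,0],[-21.9,8,0],[-24,10,0],[-26,12.1,0],[-27.9,14.5,0],[-29.4,17,0]], fingers=[1,1,1,1,1,1,1,1,1,1,1,1])

```text
time: 50.85
position: [0.4223, -0.3271, 0.129]
tool_rot: [-2.309, -2.125, -0.004]
ft_force: [0.7, 5.3, 2.1]
grip_width: 0.007
```

```bash
python3 - <<'E'
from h import *
wh(); shot("side","s19"); shot("top","t19"); shot("wrist","w19")
im=cv2.imread("pics/s19.png"); cv2.imwrite("pics/s19a.png",cv2.resize(im[260:440,330:530],None,fx=3.6,fy=3.3,interpolation=cv2.INTER_CUBIC))
E
```

```text
finger ang 171.4 r 0.0331 centre in tool [-2.2 33.  -0. ] yaw_y -4.7 z 0.129 tilt [-0.     0.004 -1.   ] q [-0.02  0.2   0.71  1.9  -0.15  1.09  0.66] F [0.7 5.3 2.1] 50.85
```

View pics/s19a.png

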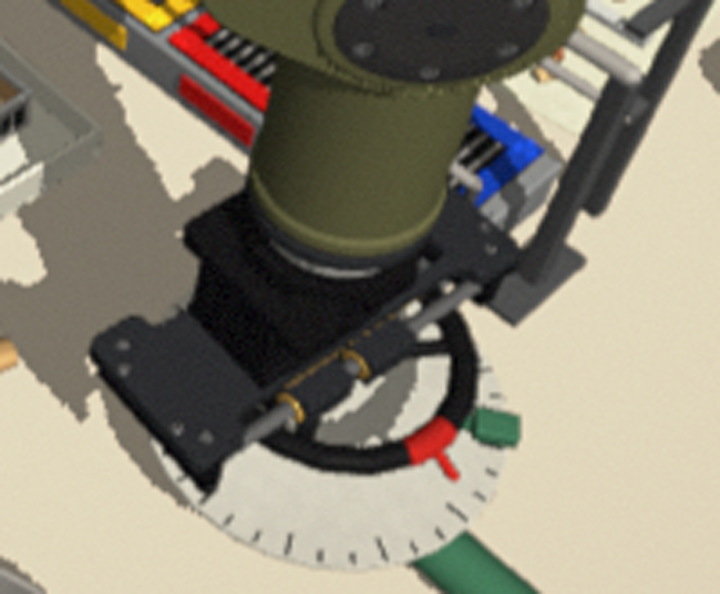

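View pics/w19.png

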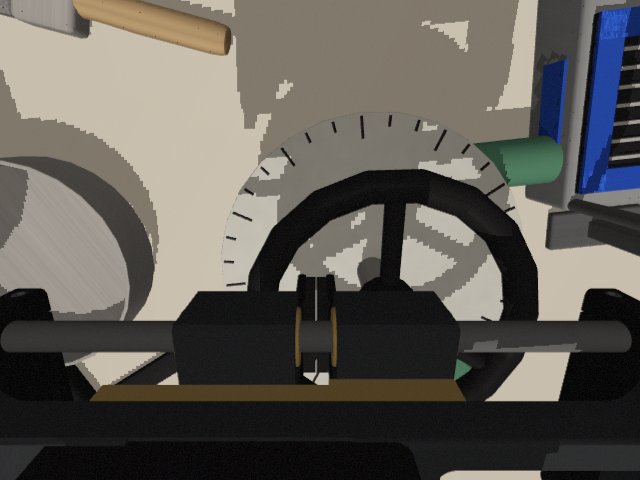

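```bash
cat >> h.py <<'E'
def mark(name,n="side",C=(.4528,-.333)):
    im=cv2.imread(f"pics/{name}.png"); hsv=cv2.cvtColor(im,cv2.COLOR_BGR2HSV)
    m=cv2.inRange(hsv,(0,150,60),(5,255,255)); 
    c0=proj(n,[C[0],C[1],.125]); mm=np.zeros_like(m); cv2.circle(mm,tuple(int(v) for v in c0),60 if n=="side" else 30,255,-1); m&=mm
    k,l,st,ce=cv2.connectedComponentsWithStats(m)
    pts=np.argwhere(m>0)[:,::-1]
    W=np.array([ray(n,p,.128)[:2] for p in pts]); d=np.hypot(*(W-C).T); W=W[d<.068]
    a=W.mean(0)-C; print(n,"mark",W.mean(0).round(4),len(W),"ang",np.degrees(np.arctan2(a[1],a[0])).round(1),"r",np.hypot(*a).round(4))
E
python3 - <<'E'
from h import *
mark("side0");mark("s18");mark("s19");mark("top0","top",(.4524,-.3342));
C=np.array([.4528,-.333])
v=ray("side",(466.7,389.1),.080)[:2]-C; print("clip side",np.degrees(np.arctan2(v[1],v[0])),np.hypot(*v))
v=ray("top",(468.3,231.7),.083)[:2]-[.4524,-.3342]; print("clip top",np.degrees(np.arctan2(v[1],v[0])),np.hypot(*v))
E
```

```text
side mark [ 0.4333 -0.2757] 94 ang 108.8 r 0.0605
side mark [ 0.3985 -0.3549] 144 ang -158.1 r 0.0586
side mark [ 0.449  -0.3918] 132 ang -93.7 r 0.0589
top mark [ 0.4304 -0.2777] 43 ang 111.3 r 0.0606
clip side -52.82603129004534 0.08206329237910863
clip top -52.06876986473681 0.08264712491435568
```

Mark at -94°, clip at -52.5°, so about 41° remain. Going 35° more, then re-measuring.

Emit:
send_rows(rotation=[[0,0,-5],[0,0,-10],[0,0,-15],[0,0,-20],[0,0,-25],[0,0,-30],[0,0,-33],[0,0,-35],[0,0,-35]], slide=[[-2.9,0.1,0],[-5.7,0.5,0],[-8.5,1.1,0],[-11.3,2,0],[-13.9,3.1,0],[-16.5,4.4,0],[-18,5.3,0],[-18.9,6,0],[-18.9,6,0]], fingers=[1,1,1,1,1,1,1,1,1])

```text
time: 51.9
position: [0.4251, -0.348, 0.1285]
tool_rot: [-1.569, -2.718, -0.001]
ft_force: [-2.2, 3.9, 2.1]
grip_width: 0.007
```

```bash
python3 - <<'E'
from h import *
wh(); shot("side","s20"); mark("s20")
im=cv2.imread("pics/s20.png"); cv2.imwrite("pics/s20a.png",cv2.resize(im[260:440,330:530],None,fx=3.6,fy=3.3,interpolation=cv2.INTER_CUBIC))
E
```

```text
finger ang -151.9 r 0.0339 centre in tool [-1.1 33.9 -0. ] yaw_y 30.0 z 0.1285 tilt [-0.003  0.002 -1.   ] q [ 0.08  0.23  0.63  1.86 -0.15  1.1   1.29] F [-2.2  3.9  2.1] 51.9
side mark [ 0.4836 -0.3836] 116 ang -58.7 r 0.0593
```

View pics/s20a.png

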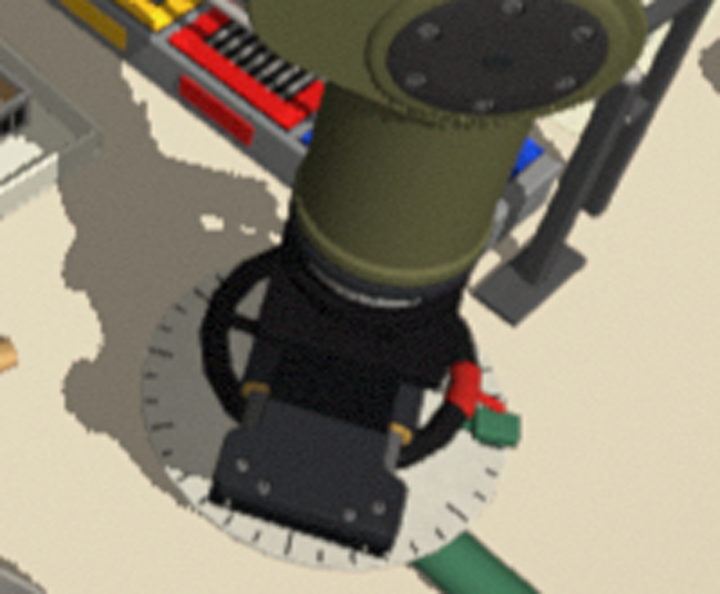

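Emit:
send_rows(rotation=[[0,0,-2],[0,0,-4],[0,0,-5],[0,0,-5]], slide=[[-1.2,0,0],[-2.3,0.1,0],[-2.9,0.1,0],[-2.9,0.1,0]], fingers=[1,1,1,1])

```text
time: 52.35
position: [0.4271, -0.3509, 0.1286]
tool_rot: [-1.448, -2.786, 0.0]
ft_force: [-3.0, 3.9, 1.1]
grip_width: 0.006
```

```bash
python3 - <<'E'
from h import *
wh(); shot("side","s21"); mark("s21"); shot("top","t21"); mark("t21","top",(.4524,-.3342))
im=cv2.imread("pics/s21.png"); a=cv2.resize(im[330:430,390:490],None,fx=4,fy=4,interpolation=cv2.INTER_CUBIC)
im=cv2.imread("pics/t21.png"); b=cv2.resize(im[200:300,400:500],None,fx=4,fy=4,interpolation=cv2.INTER_CUBIC)
cv2.imwrite("pics/m21.png",np.hstack([a,b]))
E
```

```text
finger ang -145.9 r 0.0337 centre in tool [-0.6 33.7 -0. ] yaw_y 35.1 z 0.1286 tilt [-0.001  0.001 -1.   ] q [ 0.09  0.23  0.62  1.86 -0.15  1.1   1.38] F [-3.   3.9  1.1] 52.35
side mark [ 0.4882 -0.3835] 70 ang -55.0 r 0.0617
top mark [ 0.4876 -0.3815] 40 ang -53.4 r 0.059
```

View pics/m21.png

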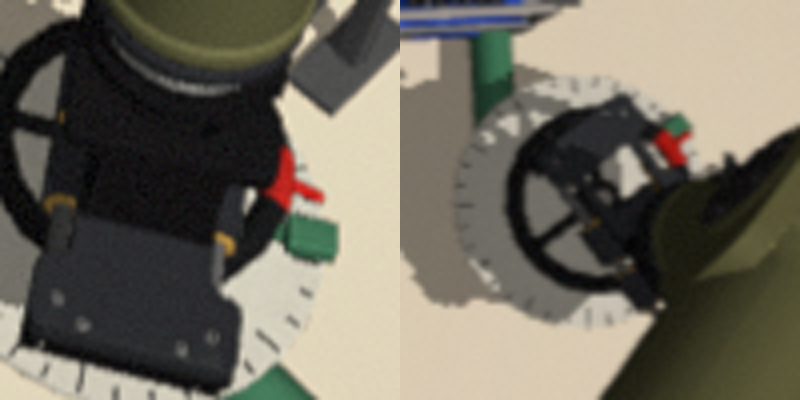

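Nearly aligned, but the gripper covers part of the mark. I'll back off, rise and measure clear.

Emit:
send_rows(rotation=[[0,0,3],[0,0,8],[0,0,10],[0,0,10],[0,0,10],[0,0,10],[0,0,10],[0,0,10],[0,0,10],[0,0,10],[0,0,10],[0,0,10]], slide=[[1.8,0,0],[4.7,0.3,0],[5.9,0.5,0],[5.9,0.5,-5],[5.9,0.5,-20],[5.9,0.5,-45],[5.9,0.5,-75],[0,0,-110],[-20,0,-145],[-50,0,-180],[-80,0,-190],[-80,0,-190]], fingers=[1,1,1,1,1,1,1,1,1,1,1,1])

```text
time: 53.65
position: [0.4758, -0.4201, 0.3219]
tool_rot: [1.682, 2.646, -0.006]
ft_force: [-0.2, 0.1, -0.4]
grip_width: 0.002
```

```bash
python3 - <<'E'
from h import *
wh(); shot("side","s22"); mark("s22"); shot("top","t22"); mark("t22","top",(.4524,-.3342)); shot("wrist","w22")
im=cv2.imread("pics/s22.png"); a=cv2.resize(im[330:430,370:490],None,fx=4,fy=4,interpolation=cv2.INTER_CUBIC)
im=cv2.imread("pics/t22.png"); b=cv2.resize(im[205:305,405:485],None,fx=4,fy=4,interpolation=cv2.INTER_CUBIC)
cv2.imwrite("pics/m22.png",np.hstack([a,b]))
E
```

```text
finger ang -76.7 r 0.0905 centre in tool [88.6 18.5 -0.7] yaw_y 25.1 z 0.3219 tilt [ 0.003 -0.007 -1.   ] q [ 0.14  0.3   0.69  1.4  -0.19  1.5   1.26] F [-0.2  0.1 -0.4] 53.65
side mark [ 0.4891 -0.3803] 113 ang -52.5 r 0.0596
top mark [ 0.4877 -0.3813] 41 ang -53.1 r 0.0588
```

View pics/m22.png

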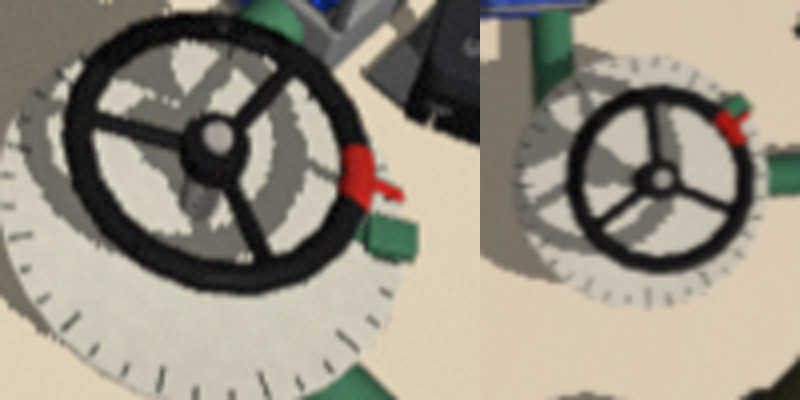

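View pics/w22.png

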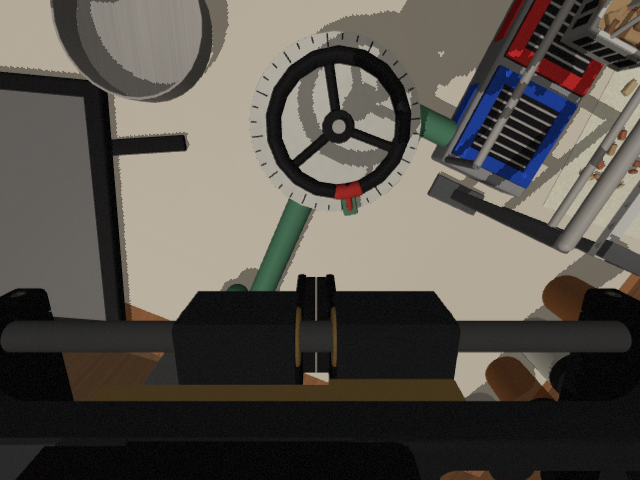

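```bash
python3 - <<'E'
from h import *
c=ldc("w22"); im=cv2.imread("pics/w22.png"); hsv=cv2.cvtColor(im,cv2.COLOR_BGR2HSV)
box=np.zeros(im.shape[:2],np.uint8); box[165:230,310:390]=255
red=cv2.inRange(hsv,(0,150,60),(6,255,255))&box; gr=cv2.inRange(hsv,(60,80,40),(90,255,255))&box
gr[:, :325]=0
blk=cv2.inRange(hsv,(0,0,0),(180,255,45)); 
rim=np.zeros_like(box); cv2.circle(rim,(339,125),85,255,-1)
m=(blk|red)&rim; cnt=max(cv2.findContours(m,cv2.RETR_EXTERNAL,cv2.CHAIN_APPROX_NONE)[0],key=cv2.contourArea)
W=np.array([ray("wrist",p,.125,c)[:2] for p in cnt[:,0]]); C,r=cv2.minEnclosingCircle(W.astype(np.float32)); C=np.median(W,0); A=np.c_[2*W,np.ones(len(W))]; s=np.linalg.lstsq(A,(W**2).sum(1),rcond=None)[0]; C=s[:2]
print("C",C,"r",np.sqrt(s[2]+C@C))
for n,mm,z in(("mark",red,.128),("clip",gr,.08)):
    P=np.argwhere(mm>0)[:,::-1]; Q=np.array([ray("wrist",p,z,c)[:2] for p in P])
    if n=="mark": Q=Q[np.hypot(*(Q-C).T)<.067]
    v=Q.mean(0)-C; print(n,len(P),np.degrees(np.arctan2(v[1],v[0])),np.hypot(*v))
cv2.imwrite("pics/w22a.png",cv2.resize(im[150:230,290:390],None,fx=6,fy=6,interpolation=cv2.INTER_CUBIC))
E
```

```text
C [ 0.4574652  -0.33083999] r 0.0663957241080672
mark 435 -55.53616341568766 0.059008611488747156
clip 127 -53.80895491060674 0.08567866711623544
```

View pics/w22a.png

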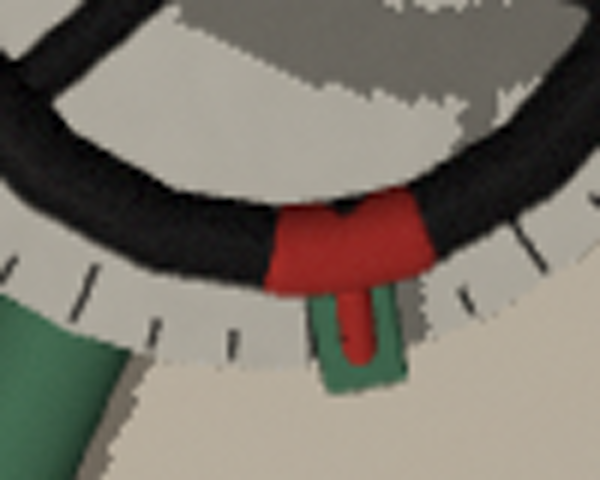

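The pointer sits over the clip's middle, and the three views agree within about 2°. One last look at everything.

```bash
python3 - <<'E'
from h import *
s=cv2.imread("pics/s22.png");t=cv2.imread("pics/t22.png")
cv2.imwrite("pics/fin_s.png",cv2.resize(s[120:360,150:510],None,fx=2.2,fy=2.2,interpolation=cv2.INTER_CUBIC))
cv2.imwrite("pics/fin_t.png",cv2.resize(t[140:320,160:480],None,fx=2.4,fy=2.4,interpolation=cv2.INTER_CUBIC))
E
```

```text
(no output)
```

View pics/fin_s.png

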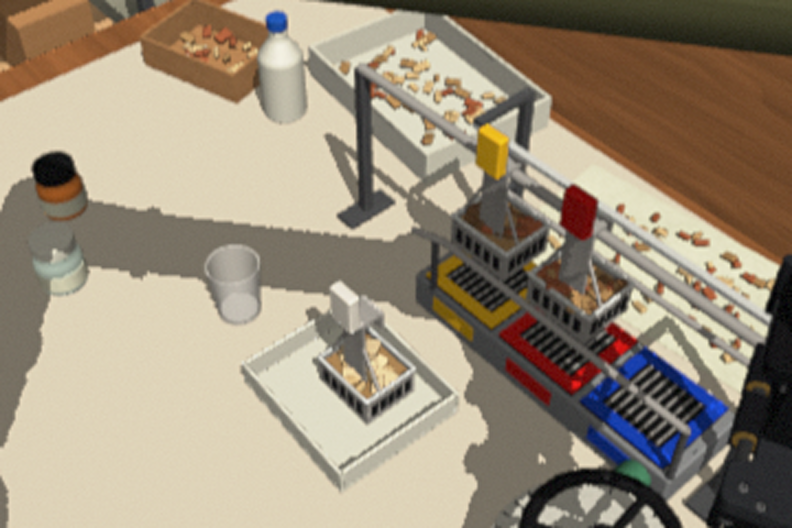

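View pics/fin_t.png

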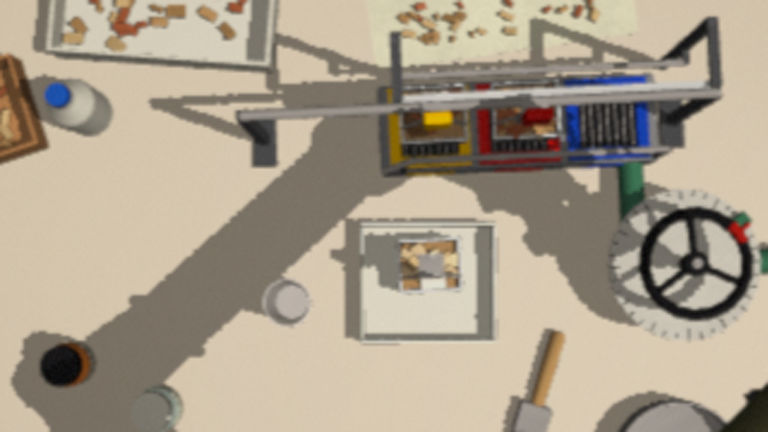

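All is in place and the arm is clear. Handing in.

```bash
python3 -c "
from bench import *
print(close_job())"
```

```text
the job is handed in; nothing more can be done
None
```

The job is done and handed in at about 54 s of the 210 s allowed; the hand-in reports no verdict.

- **Dry basket:** I slid it to the open left end, lifted it off and stood it upright in the sorting tray.
- **Washed baskets:** only red and yellow were there. I hooked each on at the open end and slid it under the keeper to its own outlet, red first, then yellow. No blue basket showed in any picture.
- **Valve:** opened last, by pushing a spoke of the handwheel anticlockwise.

**Last checks:**
- **Hanging:** both baskets hang over their own colour, and the dry basket is upright in the tray. The other things look unmoved in the final pictures, and the arm is clear of everything.
- **Centring along the rail:** good to about 2–3 mm. The fixed cameras and the wrist camera differed by 3–5 mm on where the outlets are, so I set the baskets between the two.
- **Red mark against the clip:** the side view puts it 0.3° past, the top view 1.0° short and the wrist view 1.7° short. I took that as lined up and did not adjust further.

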